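# Refit the return spring of a bone-measuring board

### The arm

A 6-joint arm with a two-finger parallel gripper is mounted at the origin on the work surface. World frame = base frame: x ahead of the robot, y to its left, z up, the work surface at z = 0. Lengths are in m, angles in degrees, forces in N, time in s.
With the tool pointing down it reaches from about 0.4 to 0.825 m from the base axis. Payload 7 kg.
Tool frame: the origin (TCP) lies midway between the tips of the shut fingers; the grasp point (between the pads) lies r.grasp_offset behind it (r.grasp_offset is the distance from the TCP to the grasp point, in m); z points along the fingers, y is the direction in which the jaws open and shut (so a half turn about z gives the same grasp; the last joint's range is limited). The gripper opens to 88 mm and grips with 3 to 60 N. Pads are 19 mm wide; open, the fingers measure 130 mm over their backs; the gripper's body (78 mm by 193 mm) begins 47 mm behind the grasp point.
Start: joints at [80.621, 20.546, 0.682, 0, -70.136, -16.507], TCP at [0.295, 0.607, 0.227] pointing down, gripper open.
Joint ranges: [-176.03, 176.03], [-82.01, 121.73], [-58.28, 71.71], [-173.87, 95.51], [-174.79, -0.11], [-173.66, 173.66]. Speed limits (degrees/s): [136.94, 136.94, 172.46, 180, 180, 180].

### API

Orientations are given as [roll, pitch, yaw] about the fixed x, y, z axes, in that order (R = Rz(yaw) Ry(pitch) Rx(roll)).
In Python, from plant import status, imaging, r gives the robot as it stands.
- The arm moves only by the tool apply_moves, never from a script. Its argument "moves" is a list of rows, each a list of 6 numbers: the shift along the tool's x, y, z in units of 200 mm (1.0 is 200 mm), then the turn, a rotation vector about the tool's x, y, z in units of 90 degrees (1.0 is 90 degrees). In form: [[tx, ty, tz, rx, ry, rz], ...]. A call has 1 to 12 rows; each row is the pose to reach, as a shift and turn from the pose measured when the call began, along the tool's axes at that moment; what a row does not reach only later rows make up. A row lasts 1/8 s, in which the tool goes at most 62.5 mm and 10.7 degrees, less where a joint would pass 70% of its speed; a pose out of reach is approached as far as the arm can. A call with a number of a shift or a turn outside -1 to 1 is refused whole. A call with a gripper value outside its range is refused whole. "hand" is the closure, from -1 (fully open) to 1 (shut), set as the call begins (left out, the last holds). The fingers move at their own pace and stop on an object; "grip_force" is the grip in N (left out, the last holds). Time passes only in rows, so rows that repeat a pose let the fingers close. It gives the time, the measured TCP pose, the force and the opening at its end, in the units of the state.
- status.get_state(): the state, without advancing time (a new reading comes with each control period).
- imaging.capture(name): name is "scene" or "top" or "wrist"; returns (picture, depth): 400x640x3 uint8, blue, green, red; 400x640 float32, m along the optical axis (not along the pixel's ray), 0 where there is no reading.
- imaging.camera_info(name): a dict with "fx", "fy", "cx", "cy" (pixels), "T" (4x4, takes a point from camera to world coordinates). Camera axes: x right, y up, looking along -z (the intrinsics and any distortion apply to the point x, -y, -z); pixel columns grow to the right and rows downward; lengths in m; the calibration is good to about 2 mm. A picture is of the moment at which its call begins: read the wrist's pose just before it. camera_info takes no time and is no camera call; for the wrist camera it gives the pose at the moment of the call.
- r.close_job(): hands the job in, once; it reports no verdict.
The state is a dict: "time_s": time; "joints": joint angles; "qd": joint speeds; "joint_torque": joint torques, N m; "tcp_pos": TCP position; "eef_rot": TCP orientation; "contact_force": force on the tool from outside, world axes, zero at the start; "moment": the same for the moment, N m; "gripper_width": finger opening in m.
Only numpy, scipy, OpenCV 4.12 (cv2) and the standard library are available. Lean on these libraries where they do the work, as an engineer would, in place of code of your own. Each camera call takes 0.05 s, during which the arm holds its last target.

### The job

Take the spring puller out of its stand and, with its peg in the spring's eye, stretch the spring past the anchor post of the sliding head, but never more than 65 mm beyond its slack length. Bring the inside of the hook's shank sideways against the post and feel it rest there lightly (no more than about 5 N) for half a second, then ease the spring back without snapping until the hook is fully home on the post and carries the pull by itself. Put the puller back upright in its stand, fully down; touch the spring only with the puller, and do not shift the bone, the box or the brush.

Things in the scene. Friction and masses are not known exactly. Their poses are not given: they have to be found in the camera images.
- puller: Spring puller, loose upright tool, 0.16 kg. Origin: centre of its lower end, z up the tool. Steel peg 6 mm in diameter, 16 mm long; shank 14 mm in diameter up to z = 40; collar 26 mm in diameter, z = 40 to 45; black handle 20 x 20 mm (sides along its x and y), z = 45 to 105. It starts upright in the stand, hanging by its collar, lower end 2 mm above the table.
- puller_tip (a point): Centre of the lower end of the puller's peg.
- stand: Fixed wooden block 70 x 70 x 42 mm high on the table, origin at the centre of its underside, with one vertical through hole 18 mm in diameter at its centre (chamfered mouth). The puller's shank goes in, the collar rests on top.
- board: Fixed wooden bone-measuring board, 360 (x) x 170 (y) x 20 mm thick, origin at the centre of its underside, z up. An end plate at its -x end stands to 65 mm above the table. A bone lies on the +y half; the spring runs along the -y half towards +x (swung to either side at the start). The board never moves.
- spring: Steel extension spring, coil 15 mm wide, 38 mm above the table. Origin on its pivot; x points along the spring to the hook, y to its left seen from above. It swings level about the pivot (+-0.8 rad from the board's x, stays where left) and stretches along x; it cannot be lifted. It pulls 1.4 N when slack and 0.18 N more per mm of stretch; hard stop at 75 mm.
- hook: Free end of the spring, 4 mm wire, level, axes as the spring's; origin at the pivot when slack. From there along x: eye (closed ring, 12 mm inside) at 92 mm; shank, 7 mm to the -y side, 106 to 135; round bend; lip on the +y side that ends at 127, so the mouth is 10 mm wide and opens to the eye. The post comes in from the +y side between lip and eye, up to the shank, then into the bend.
- hook_eye (a point): Centre of the eye.
- hook_seat (a point): Where the post's axis lies in the hook when fully home: on the spring's centre line, 44 mm beyond the eye centre. To pass the lip by the post, hook_seat has to be 13 to 25 mm beyond the post along x. The shank touches the post's side when the spring's centre line there is about 1 mm to the +y side of the post's axis.
- spring_pivot (a point): Pivot of the spring, a fixed stud on the board, at hook height (38 mm above the table); stud top 48 mm above the table.
- head: Clamped sliding head. Origin at the middle of a cross slot in which the anchor post is bolted, 20 mm above the table, axes as the board's; it lies 26 to 38 mm beyond hook_seat of the slack spring. The post: upright steel stud 8 mm in diameter, cap 11 mm, top 48 mm above the table, up to 4 mm to either side (y) of the origin: that offset is not measured. A cross plate 62 mm beyond it is 65 mm high.
- bone: Bystander: a long bone 225 mm long, up to 60 mm above the table, loose on the board's +y half.
- finds_box: Bystander: small open cardboard box 150 x 110 x 60 mm, loose on the table.
- brush: Bystander: a brush lying loose on the table.

How it is judged:
By the outcome, as a careful person would: the job done as asked, in the order asked, and still so for the second after the job is handed in, with the robot touching nothing.
It also fails if it takes over 58 s, if anything falls off the work surface, if the arm or the gripper's body presses on something with over 40 N, if the wrist force passes 120 N, or if a joint passes its speed limit or range.

## Working session

There is one attempt and no reset: what is moved stays moved. The work goes in short steps, Python scripts to look and compute and a tool call to move; the robot and the scene stay as the last step left them, time stands still between calls to the robot, and variables do not carry over. Pictures are saved under pics/ and viewed, and the job is handed in when it is done.

Besides the shell and the picture viewer there is one more tool, called after "Emit:" as name(argument=value, ...) on one line, values as JSON. apply_moves: Moves the arm, as the interface text tells. Its arguments: {"type":"object","properties":{"moves":{"type":"array","items":{"type":"array","items":{"type":"number"}}},"hand":{"type":"number"},"grip_force":{"type":"number"}},"required":["moves"]}

```bash
ls; mkdir -p pics
python3 - <<'E'
from plant import status, imaging, r
import cv2
s=status.get_state(); print(s); print(r.grasp_offset)
for n in ("scene","top","wrist"):
    i=imaging.camera_info(n); print(n,i)
    p,d=imaging.capture(n); cv2.imwrite(f"pics/{n}0.png",p)
    import numpy as np; np.save(f"pics/{n}0.npy",d)
print(status.get_state()["time_s"])
E
```

```text
pics
{'time_s': 0.0, 'joints': array([ 8.06214066e+01,  2.05912632e+01,  6.33459061e-01, -2.04455048e-02,
       -7.01360285e+01, -1.65056934e+01]), 'qd': array([ 0.00279852,  0.01822894, -0.02701114, -0.05367316, -0.02477613,
        0.05071063]), 'joint_torque': array([-3.78531222e-04, -5.82727754e+01,  2.93042189e+01,  6.99670002e+00,
        6.75269999e-03, -1.68083188e-04]), 'tcp_pos': array([0.29449519, 0.60681887, 0.22562122]), 'eef_rot': array([ 1.79904573e+02, -8.23346997e-03, -2.58912428e+01]), 'contact_force': array([-0.9077322 , -0.70872577, -0.13796734]), 'moment': array([-0.02737044, -0.03350671,  0.08521753]), 'gripper_width': 0.08744605799911385}
0.0188
scene {'fx': 446.0899123675009, 'fy': 446.0899123675009, 'cx': 317.5044318582928, 'cy': 201.51425640975515, 'T': array([[ 0.23143747, -0.70675159,  0.66853488,  1.30387302],
       [ 0.97272446,  0.17914187, -0.14736118, -0.19552719],
       [-0.01561484,  0.68440513,  0.7289347 ,  0.86348058],
       [ 0.        ,  0.        ,  0.        ,  1.        ]])}
top {'fx': 415.4040701446058, 'fy': 415.4040701446058, 'cx': 325.55056920914086, 'cy': 202.93912602620318, 'T': array([[ 0.085267  ,  0.97224817, -0.21786012,  0.29600196],
       [-0.99634776,  0.08420079, -0.01419041, -0.0171876 ],
       [ 0.00454739,  0.21827441,  0.97587684,  1.13583329],
       [ 0.        ,  0.        ,  0.        ,  1.        ]])}
wrist {'fx': 276.8409087729566, 'fy': 276.8409087729566, 'cx': 319.62272868192554, 'cy': 198.70766915153973, 'T': array([[-0.435647  ,  0.87124667,  0.2261436 ,  0.35587528],
       [-0.90011553, -0.42221214, -0.10737295,  0.57805472],
       [ 0.00193225, -0.25033207,  0.96815811,  0.38455306],
       [ 0.        ,  0.        ,  0.        ,  1.        ]])}
0.15
```

View pics/scene0.png

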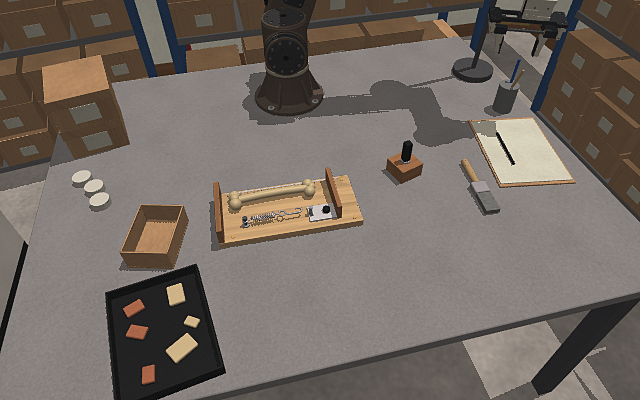

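View pics/top0.png

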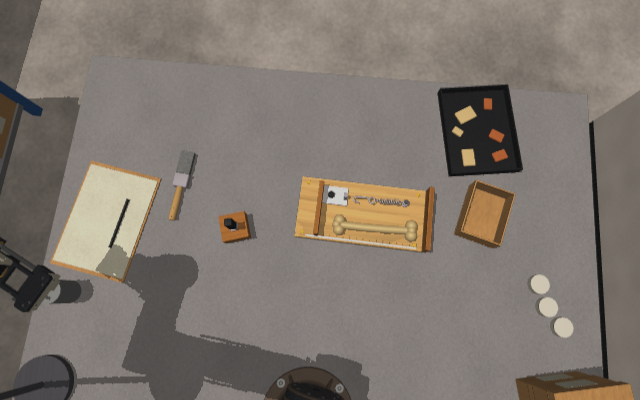

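View pics/wrist0.png

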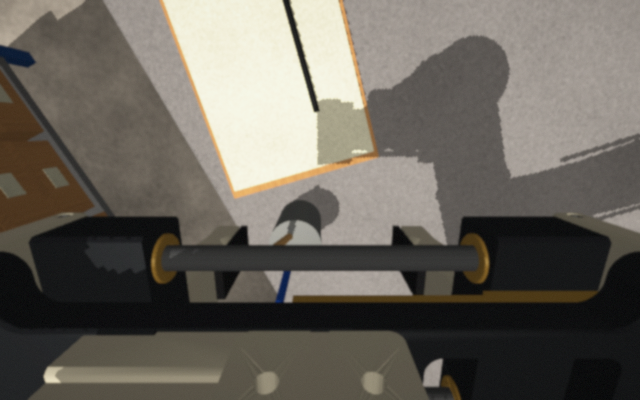

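```bash
cat > h.py <<'E'
import numpy as np, cv2
from plant import status, imaging, r
from scipy.spatial.transform import Rotation as R
def ray(info,u,v):
    T=info["T"]; d=np.array([(u-info["cx"])/info["fx"],-(v-info["cy"])/info["fy"],-1.0])
    return T[:3,3],T[:3,:3]@d
def plane(info,u,v,z):
    o,d=ray(info,u,v); return o+d*(z-o[2])/d[2]
def proj(info,p):
    T=info["T"]; q=T[:3,:3].T@(np.asarray(p)-T[:3,3]); return np.array([info["cx"]+info["fx"]*q[0]/-q[2],info["cy"]-info["fy"]*q[1]/-q[2]])
def dpt(info,d,u,v):
    o,dr=ray(info,u,v); return o+dr*d[int(v),int(u)]
def zoom(p,x0,y0,x1,y1,k,name):
    cv2.imwrite("pics/"+name,cv2.resize(p[y0:y1,x0:x1],None,fx=k,fy=k,interpolation=cv2.INTER_CUBIC))
def snap(n,name):
    i=imaging.camera_info(n); p,d=imaging.capture(n); cv2.imwrite("pics/"+name+".png",p); np.savez("pics/"+name+".npz",d=d,**i); return i,p,d
def load(name):
    z=np.load("pics/"+name+".npz"); i={k:(z[k] if k=="T" else float(z[k])) for k in ("fx","fy","cx","cy","T")}
    return i,cv2.imread("pics/"+name+".png"),z["d"]
def tool_delta(pos=None,yaw=None,s=None):
    # row numbers to bring TCP to world pos and tool to straight down with yaw
    s=s or status.get_state(); R0=R.from_euler("xyz",s["eef_rot"],degrees=True)
    t=R0.inv().apply(np.asarray(pos)-s["tcp_pos"])/0.2
    R1=R.from_euler("xyz",[180,0,yaw],degrees=True) if yaw is not None else R0
    rv=(R0.inv()*R1).as_rotvec(degrees=True)/90
    return np.round(np.r_[t,rv],4)
def st():
    s=status.get_state(); print("t",round(s["time_s"],3),"tcp",s["tcp_pos"].round(4),"rot",s["eef_rot"].round(2),"F",s["contact_force"].round(2),"M",s["moment"].round(2),"w",round(s["gripper_width"],4)); return s
E
python3 - <<'E'
from h import *
for n in ("top","scene"):
    p=cv2.imread(f"pics/{n}0.png"); d=np.load(f"pics/{n}0.npy"); i=imaging.camera_info(n); np.savez(f"pics/{n}0.npz",d=d,**i)
    if n=="top": zoom(p,210,165,450,260,3.3,"z_top0.png"); 
    else: zoom(p,205,160,375,250,4.5,"z_sc0.png"); zoom(p,375,130,515,220,4.5,"z_sc1.png")
E
```

```text
(no output)
```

View pics/z_top0.png

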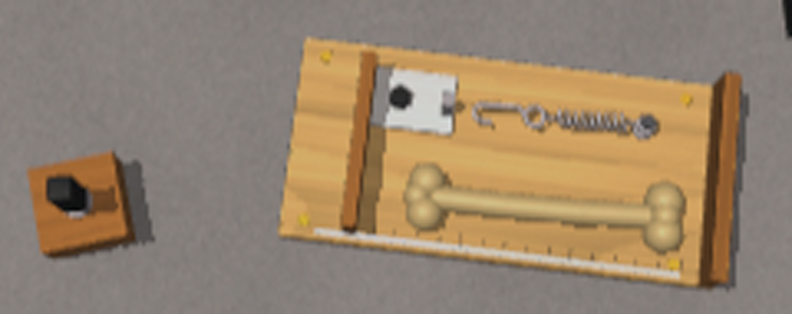

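View pics/z_sc0.png

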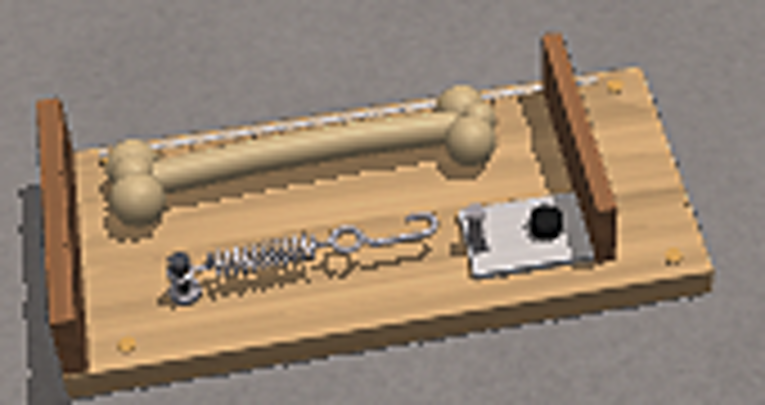

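View pics/z_sc1.png

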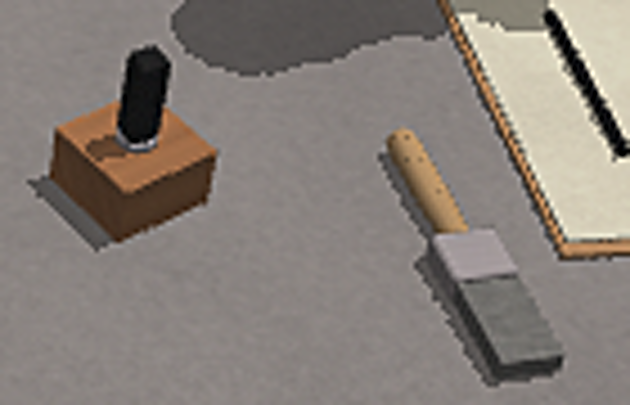

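Run:
```python
from h import *
i,p,d=load("top0")
def P(zx,zy,z): return plane(i,210+zx/3.3-.0,165+zy/3.3,z).round(4)
for nm,zx,zy,z in [("bTL",306,38,.02),("bBL",278,235,.02),("bBR",712,286,.02),("pivtop",649,123,.048),("eye",536,117,.038),("hookend",474,112,.038),("posttop",447,103,.048),("knob",400,97,.05),("standTL",28,170,.042),("standTR",112,153,.042),("standBR",130,240,.042),("standBL",45,255,.042),("handletop",66,188,.107)]:
    u,v=210+zx/3.3,165+zy/3.3
    print(nm,P(zx,zy,z),"depthz",dpt(i,d,u,v).round(4))
i,p,d=load("scene0")
def P(zx,zy,z,x0=205,y0=160): return plane(i,x0+zx/4.5,y0+zy/4.5,z).round(4)
for nm,zx,zy,z in [("pivtop",179,257,.048),("eye",348,239,.038),("posttop",477,212,.048),("knob",546,215,.05)]:
    print(nm,P(zx,zy,z),"depth",dpt(i,d,205+zx/4.5,160+zy/4.5).round(4))
for nm,zx,zy,z in [("standL",55,130,.042),("standR",217,155,.042),("standB",122,192,.042),("standT",147,92,.042),("htop",149,60,.107)]:
    print(nm,P(zx,zy,z,375,130),"depth",dpt(i,d,375+zx/4.5,130+zy/4.5).round(4))
```

```text
bTL [0.6149 0.069  0.02  ] depthz [0.6145 0.0688 0.0215]
bBL [0.446  0.0755 0.02  ] depthz [0.4483 0.0769 0.0028]
bBR [ 0.4347 -0.2805  0.02  ] depthz [ 0.4343 -0.2796  0.0238]
pivtop [ 0.5595 -0.2184  0.048 ] depthz [ 0.5601 -0.2188  0.0456]
eye [ 0.5589 -0.1273  0.038 ] depthz [ 0.5632 -0.1291  0.0201]
hookend [ 0.5588 -0.0762  0.038 ] depthz [ 0.5579 -0.0761  0.0414]
posttop [ 0.562  -0.0532  0.048 ] depthz [ 0.5613 -0.0531  0.0508]
knob [ 0.5632 -0.0146  0.05  ] depthz [ 0.5666 -0.0145  0.0362]
standTL [0.4784 0.2809 0.042 ] depthz [0.4787 0.2814 0.0405]
standTR [0.4982 0.2149 0.042 ] depthz [0.498  0.2148 0.0429]
standBR [0.4288 0.1915 0.042 ] depthz [0.4322 0.1967 0.0144]
standBL [0.411  0.2576 0.042 ] depthz [ 0.4155  0.2684 -0.001 ]
handletop [0.4562 0.2325 0.107 ] depthz [0.4561 0.2323 0.1078]
pivtop [ 0.5631 -0.2145  0.048 ] depth [ 0.561  -0.2146  0.0457]
eye [ 0.5638 -0.1224  0.038 ] depth [ 0.5465 -0.1207  0.0187]
posttop [ 0.5705 -0.0507  0.048 ] depth [ 0.5701 -0.0506  0.0475]
knob [ 0.5838 -0.0149  0.05  ] depth [ 0.57   -0.0114  0.0345]
standL [0.4406 0.1949 0.042 ] depth [0.4368 0.1966 0.0384]
standR [0.4865 0.2819 0.042 ] depth [ 4.443e-01  3.065e-01 -3.000e-04]
standB [0.5031 0.2148 0.042 ] depth [0.4979 0.2174 0.0367]
standT [0.4209 0.2625 0.042 ] depth [0.4699 0.2371 0.0876]
htop [0.464  0.2379 0.107 ] depth [0.4619 0.239  0.1051]
```

Run:
```python
from h import *
s=st()
print(tool_delta([0.36,0.42,0.25],-14)); print(tool_delta([0.415,0.236,0.25],-2))
```

```text
t 0.15 tcp [0.2946 0.6069 0.2258] rot [ 1.7993e+02 -1.0000e-02 -2.5890e+01] F [0.38 0.26 0.42] M [-0.01  0.02 -0.04] w 0.0878
[ 0.7025  0.6982 -0.1199  0.0008  0.     -0.1321]
[ 1.3516e+00  1.4057e+00 -1.1890e-01  8.0000e-04  1.0000e-04 -2.6550e-01]
```

Emit:
apply_moves(moves=[[0.23,0.23,-0.04,0,0,-0.045],[0.47,0.47,-0.08,0,0,-0.09],[0.7,0.7,-0.12,0,0,-0.135],[0.9,0.93,-0.12,0,0,-0.18],[0.98,1.0,-0.12,0,0,-0.22]], hand=-1, grip_force=55)

```text
time_s: 0.78
tcp_pos: [0.3838, 0.3386, 0.2506]
eef_rot: [180.0, 0.0, -6.0]
contact_force: [-0.3, 0.7, -0.3]
gripper_width: 0.0878
```

Run:
```python
from h import *
s=st()
print(tool_delta([0.415,0.236,0.25],-2))
```

```text
t 0.775 tcp [0.3838 0.3386 0.2506] rot [ 1.7996e+02  1.0000e-02 -6.0400e+00] F [-0.25  0.66 -0.25] M [ 0.04 -0.05 -0.04] w 0.0878
[ 2.092e-01  4.939e-01  3.100e-03  4.000e-04  1.000e-04 -4.490e-02]
```

Emit:
apply_moves(moves=[[0.11,0.25,0,0,0,-0.03],[0.21,0.494,0,0,0,-0.045],[0.21,0.494,0,0,0,-0.045],[0.21,0.494,0,0,0,-0.045]])

```text
time_s: 1.27
tcp_pos: [0.4153, 0.2359, 0.2507]
eef_rot: [180.0, 0.0, -2.1]
contact_force: [-0.3, 0.9, 1.0]
gripper_width: 0.088
```

Run:
```python
from h import *
s=st()
i,p,d=snap("wrist","w1")
print(proj(i,[.4547,.236,.042]))
zoom(p,120,0,520,260,2,"w1z.png")
```

```text
t 1.275 tcp [0.4153 0.2359 0.2507] rot [ 1.7999e+02  1.0000e-02 -2.0500e+00] F [-0.3   0.85  0.97] M [-0.02 -0.02  0.  ] w 0.088
[318.51147637 149.52516768]
```

View pics/w1z.png

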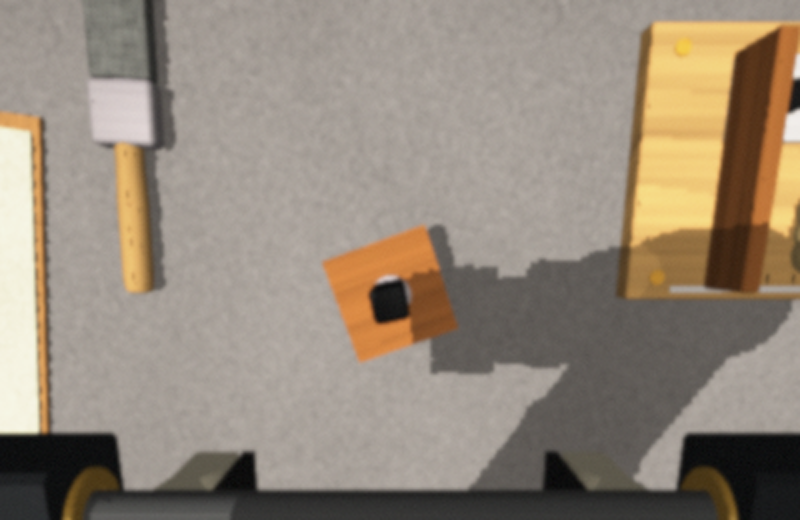

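Run:
```python
from h import *
i,p,d=load("w1")
zoom(p,270,100,370,195,6,"w1zz.png")
m=((p.max(2)<45)).astype(np.uint8); m[:130]=0;m[175:]=0;m[:,:295]=0;m[:,335:]=0
n,l,stt,c=cv2.connectedComponentsWithStats(m); k=1+stt[1:,4].argmax(); print(stt[k],c[k])
cn,_=cv2.findContours((l==k).astype(np.uint8),0,2); print(cv2.minAreaRect(cn[0]), d[int(c[k][1]),int(c[k][0])])
print("handle top", plane(i,*c[k],.105), dpt(i,d,*c[k]))
q=[plane(i,120+x/2,y/2,.042) for x,y in [(428,225),(323,263),(360,361),(457,328)]]
q=np.array(q);print(q.round(4),q.mean(0)); 
for a in range(4):
  e=q[(a+1)%4]-q[a]; print(np.linalg.norm(e),np.degrees(np.arctan2(e[1],e[0])))
```

```text
[306 141  18  20 266] [314.56766917 150.42857143]
((314.4615478515625, 150.3076934814453), (17.25821876525879, 15.689291954040527), 78.69007110595703) 0.29845884
handle top [0.45877098 0.23994162 0.105     ] [0.45897615 0.23989007 0.10755381]
[[0.5004 0.2147 0.042 ]
 [0.4793 0.2829 0.042 ]
 [0.4143 0.2624 0.042 ]
 [0.4343 0.1969 0.042 ]] [0.4570969  0.23922136 0.042     ]
0.07138633223754672 107.17863959912522
0.0681159976068198 -162.49599623858222
0.0685322515874872 -73.03635615421187
0.06841657797782305 15.111557098432936
```

View pics/w1zz.png

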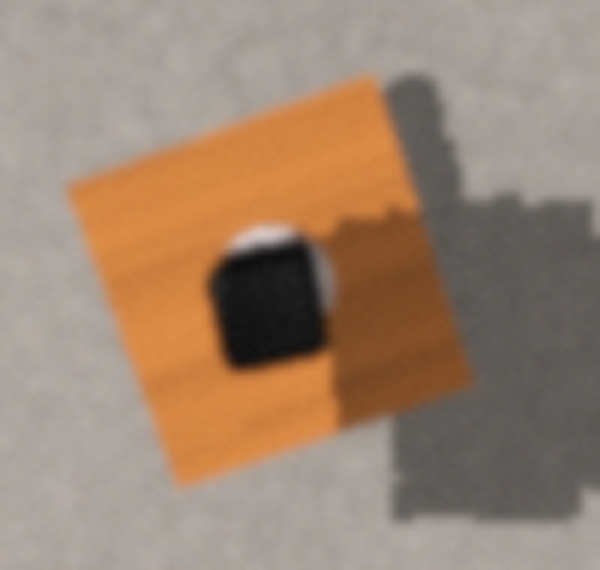

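Run:
```python
from h import *
s=st()
print(tool_delta([0.4582,0.2397,0.15],9)); print(tool_delta([0.4582,0.2397,0.05],9))
```

```text
t 1.325 tcp [0.4151 0.2364 0.2506] rot [ 1.7998e+02  1.0000e-02 -1.9900e+00] F [ 0.6   0.03 -0.  ] M [-0.06 -0.02 -0.  ] w 0.0875
[ 2.147e-01 -2.420e-02  5.031e-01  2.000e-04  2.000e-04 -1.222e-01]
[ 2.1480e-01 -2.4400e-02  1.0031e+00  2.0000e-04  2.0000e-04 -1.2220e-01]
```

Emit:
apply_moves(moves=[[0.1,-0.01,0.1,0,0,-0.06],[0.215,-0.024,0.25,0,0,-0.122],[0.215,-0.024,0.4,0,0,-0.122],[0.215,-0.024,0.5,0,0,-0.122]])

```text
time_s: 1.82
tcp_pos: [0.4577, 0.2403, 0.1486]
eef_rot: [179.9, 0.1, 9.0]
contact_force: [-0.6, -0.4, 0.7]
gripper_width: 0.0879
```

Run:
```python
from h import *
s=st()
i,p,d=snap("wrist","w2"); zoom(p,120,60,520,360,2,"w2z.png")
print(tool_delta([0.4582,0.2397,0.05],9))
```

```text
t 1.825 tcp [0.4577 0.2403 0.1486] rot [1.799e+02 1.300e-01 9.040e+00] F [-0.59 -0.45  0.66] M [-0.08  0.04  0.05] w 0.0879
[ 1.060e-02 -9.000e-04  4.819e-01  2.000e-03  3.200e-03  2.000e-04]
```

View pics/w2z.png

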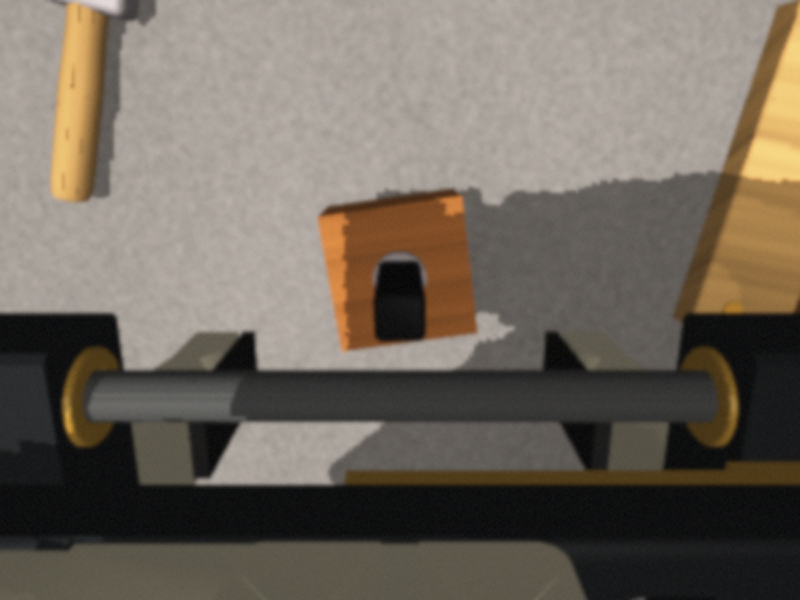

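Emit:
apply_moves(moves=[[0.0,0,0.12,0,0,0],[0.01,0,0.25,0,0,0],[0.01,0,0.36,0,0,0],[0.01,0,0.43,0,0,0],[0.01,0,0.48,0,0,0],[0.01,0,0.48,0,0,0]])

```text
time_s: 2.62
tcp_pos: [0.4579, 0.2396, 0.0501]
eef_rot: [179.8, 0.3, 9.0]
contact_force: [-0.2, -0.5, 0.1]
gripper_width: 0.0871
```

Run:
```python
from h import *
s=st()
print(tool_delta([0.4582,0.2397,0.05],9))
```

```text
t 2.625 tcp [0.4579 0.2396 0.0501] rot [179.79   0.33   9.04] F [-0.23 -0.5   0.11] M [-0.08 -0.02  0.01] w 0.0871
[ 0.0013 -0.0001  0.0005  0.0023  0.0036  0.0004]
```

Emit:
apply_moves(moves=[[0,0,0,0.0023,0.0036,0],[0,0,0,0.0023,0.0036,0],[0,0,0,0.0023,0.0036,0],[0,0,0,0.0023,0.0036,0],[0,0,0,0.0023,0.0036,0],[0,0,0,0.0023,0.0036,0]], hand=1, grip_force=15)

```text
time_s: 3.38
tcp_pos: [0.458, 0.2396, 0.0501]
eef_rot: [180.0, 0.0, 9.0]
contact_force: [0.2, 0.8, 0.3]
gripper_width: 0.0332
```

Emit:
apply_moves(moves=[[0,0,0,0,0,0],[0,0,0,0,0,0],[0,0,0,0,0,0]], hand=1, grip_force=58)

```text
time_s: 3.75
tcp_pos: [0.458, 0.2396, 0.0501]
eef_rot: [180.0, 0.0, 9.0]
contact_force: [0.0, 0.0, -0.1]
gripper_width: 0.0198
```

Run:
```python
from h import *
s=st()
i,p,d=snap("wrist","w3"); zoom(p,120,60,520,360,2,"w3z.png")
```

```text
t 3.75 tcp [0.458  0.2396 0.0501] rot [180.     0.     9.04] F [ 0.03  0.04 -0.09] M [ 0.03 -0.07  0.  ] w 0.0198
```

View pics/w3z.png

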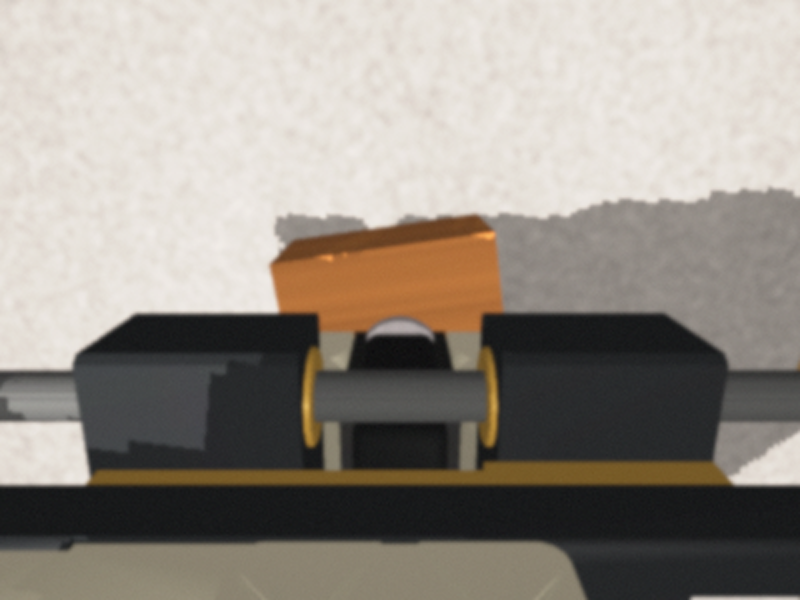

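Emit:
apply_moves(moves=[[0,0,-0.05,0,0,0],[0,0,-0.12,0,0,0],[0,0,-0.22,0,0,0],[0,0,-0.34,0,0,0],[0,0,-0.46,0,0,0],[0.04,0.12,-0.5,0,0,0.02],[0.04,0.3,-0.5,0,0,0.05],[0.04,0.5,-0.5,0,0,0.08],[0.04,0.7,-0.5,0,0,0.11],[0.04,0.85,-0.5,0,0,0.12],[0.04,0.95,-0.5,0,0,0.12]])

```text
time_s: 5.18
tcp_pos: [0.4958, 0.0519, 0.1513]
eef_rot: [-180.0, -0.1, -1.8]
contact_force: [0.9, 0.3, -1.3]
gripper_width: 0.0198
```

Run:
```python
from h import *
s=st()
print(tool_delta([0.52,-0.12,0.14],-1.8))
```

```text
t 5.175 tcp [0.4958 0.0519 0.1513] rot [-1.7997e+02 -5.0000e-02 -1.8300e+00] F [ 0.85  0.33 -1.27] M [-0.04 -0.09 -0.  ] w 0.0198
[ 1.482e-01  8.554e-01  5.600e-02 -3.000e-04 -6.000e-04 -3.000e-04]
```

Emit:
apply_moves(moves=[[0.03,0.12,0,0,0,0],[0.07,0.35,0,0,0,0],[0.11,0.6,0.02,0,0,0],[0.15,0.8,0.05,0,0,0],[0.15,0.855,0.056,0,0,0],[0.15,0.855,0.056,0,0,0],[0.15,0.855,0.056,0,0,0]])

```text
time_s: 6.05
tcp_pos: [0.5205, -0.1192, 0.1406]
eef_rot: [-180.0, -0.1, -1.8]
contact_force: [0.2, -0.2, -2.0]
gripper_width: 0.0199
```

Run:
```python
from h import *
s=st()
i,p,d=snap("wrist","w4"); zoom(p,120,60,520,260,2,"w4z.png"); zoom(p,220,110,420,220,4,"w4zz.png")
```

```text
t 6.05 tcp [ 0.5205 -0.1192  0.1406] rot [-1.7996e+02 -1.0000e-01 -1.7900e+00] F [ 0.18 -0.25 -2.05] M [ 0.06 -0.03  0.04] w 0.0199
```

View pics/w4z.png

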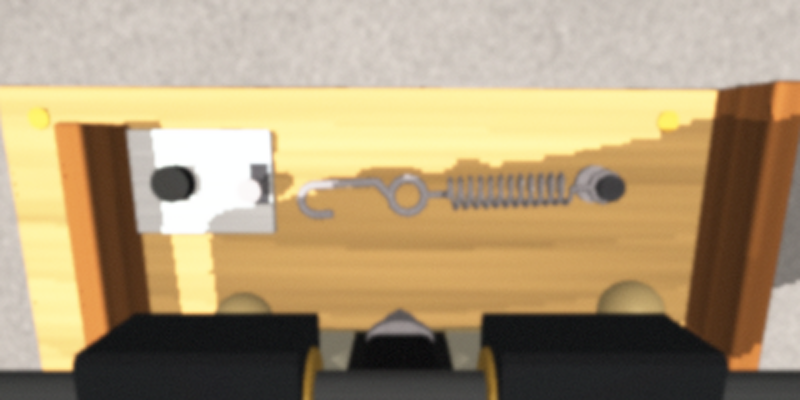

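View pics/w4zz.png

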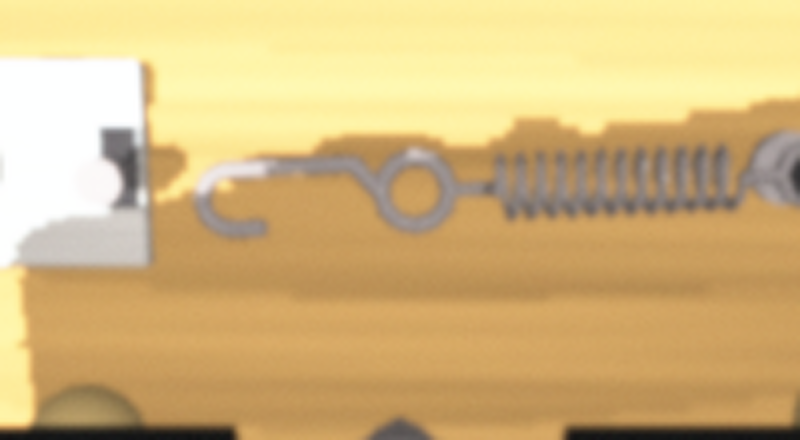

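Run:
```python
from h import *
i,p,d=load("w4")
eye=plane(i,220+415/4-.375,110+190/4-.375,.038)
post=plane(i,220+103/4-.375,110+183/4-.375,.048)
piv=plane(i,120+610/2-.25,60+187/2-.25,.048)
slot=plane(i,220+118/4-.375,110+168/4-.375,.040)
for n,a in dict(eye=eye,post=post,piv=piv,slot=slot).items(): print(n,a.round(4))
# depth check
for u,v in [(220+103/4,110+183/4),(120+305,60+93.5)]: print(dpt(i,d,u,v))
print("piv-eye",np.linalg.norm((eye-piv)[:2]),"piv-post",np.linalg.norm((post-piv)[:2]))
for a in (eye-piv,post-piv): print(np.degrees(np.arctan2(a[1],a[0])))
# board far edge direction
gs=[plane(i,120+x/2,60+y/2,.02) for x,y in [(10,86),(700,89)]]; e=gs[0]-gs[1]; print("board x dir",np.degrees(np.arctan2(e[1],e[0])))
g2=[plane(i,220+x/4-.375,110+y/4-.375,.04) for x,y in [(140,60),(151,265)]]; print(g2)
zoom(p,280,210,360,230,8,"w4p.png"); zoom(p,400,120,450,180,8,"w4piv.png"); zoom(p,180,110,270,180,8,"w4post.png")
# where would peg tip be expected
s=status.get_state(); T=s["tcp_pos"]; 
for z in (.048,.032,.003): print("axis pt", z, proj(i,T-[0,0,z]))
```

```text
eye [ 0.5612 -0.1238  0.038 ]
post [ 0.5659 -0.0534  0.048 ]
piv [ 0.5629 -0.215   0.048 ]
slot [ 0.5685 -0.0551  0.04  ]
[ 0.56555778 -0.05377164  0.04824361]
[ 0.56273562 -0.21498224  0.048569  ]
piv-eye 0.09120208834129089 piv-post 0.16158242734665787
91.09845869729192
88.9458135899543
board x dir 88.03377581945031
[array([ 0.59249339, -0.06229956,  0.04      ]), array([ 0.54559025, -0.06074714,  0.04      ])]
axis pt 0.048 [319.6203447  216.57189909]
axis pt 0.032 [319.61463622 223.40744127]
axis pt 0.003 [319.6016944  238.90444425]
```

View pics/w4post.png

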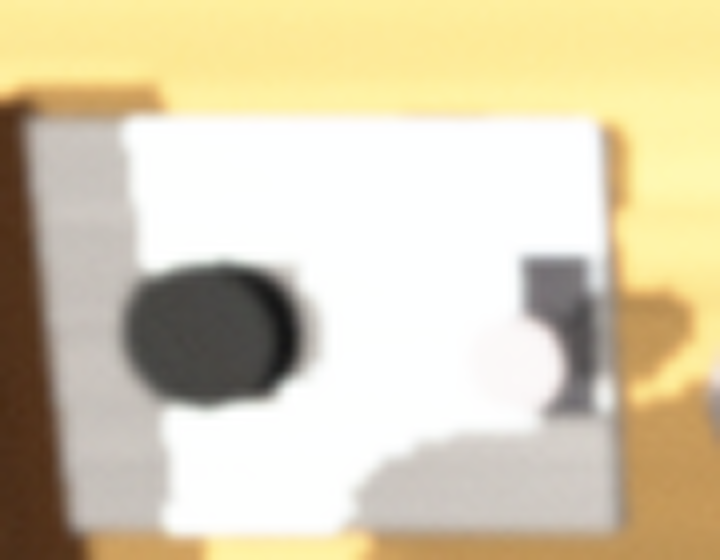

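View pics/w4p.png

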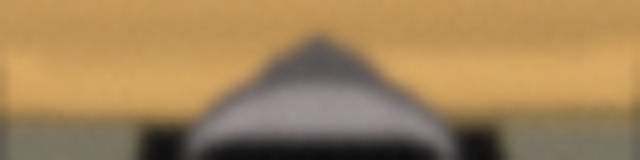

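View pics/w4piv.png

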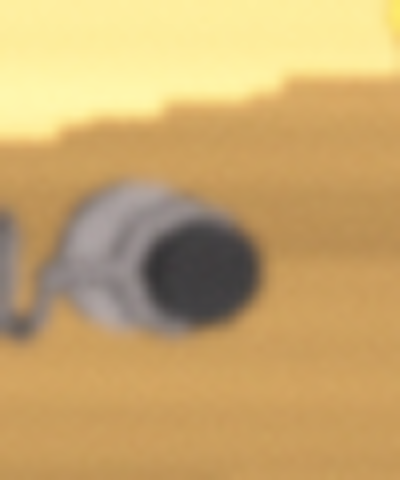

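Run:
```python
from h import *
i,p,d=load("w4")
s=status.get_state(); T=s["tcp_pos"]; Rm=R.from_euler("xyz",s["eef_rot"],degrees=True)
for n,x,z in [("tip+3",3,0),("peg+3,16",3,16),("shank16",7,16),("shank40",7,40),("col40",13,40),("col45",13,45),("hand45",10,45),("hand105",10,105)]:
    for off in (0,): print(n, proj(i,T+Rm.apply([(x+off)/1e3,0,(48.1-z)/1e3])).round(2), "rows/mm", (proj(i,T+Rm.apply([(x+1)/1e3,0,(48.1-z)/1e3]))-proj(i,T+Rm.apply([x/1e3,0,(48.1-z)/1e3])))[1].round(2))
zoom(p,300,205,340,235,16,"w4q.png")
```

```text
tip+3 [319.58 212.78] rows/mm -1.22
peg+3,16 [319.59 219.39] rows/mm -1.31
shank16 [319.59 214.13] rows/mm -1.32
shank40 [319.6  225.57] rows/mm -1.48
col40 [319.61 216.64] rows/mm -1.5
col45 [319.61 219.18] rows/mm -1.54
hand45 [319.61 223.78] rows/mm -1.53
hand105 [319.67 273.4 ] rows/mm -2.21
```

View pics/w4q.png

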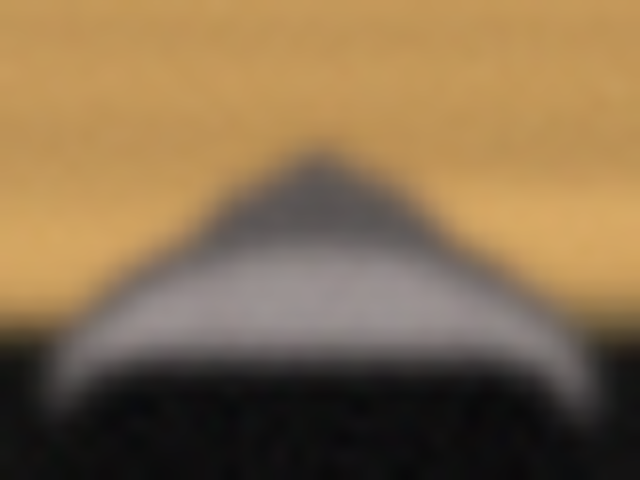

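Run:
```python
from h import *
s=st()
print(tool_delta([0.5622,-0.1238,0.105],-1.8))
```

```text
t 6.1 tcp [ 0.5205 -0.119   0.1405] rot [-1.7996e+02 -1.0000e-01 -1.7700e+00] F [ 0.23  1.25 -0.59] M [-0.06 -0.03 -0.02] w 0.0199
[ 0.2088  0.0175  0.1779 -0.0004 -0.0011  0.0003]
```

Emit:
apply_moves(moves=[[0.06,0.005,0,0,0,0],[0.14,0.01,0.03,0,-0.001,0],[0.2,0.017,0.1,0,-0.001,0],[0.209,0.0175,0.165,0,-0.001,0],[0.209,0.0175,0.178,0,-0.001,0],[0.209,0.0175,0.178,0,-0.001,0]])

```text
time_s: 6.85
tcp_pos: [0.5617, -0.1239, 0.1045]
eef_rot: [-180.0, 0.1, -1.8]
contact_force: [0.1, 0.7, -0.5]
gripper_width: 0.0195
```

Run:
```python
from h import *
s=st()
i,p,d=snap("wrist","w5"); zoom(p,220,110,420,230,4,"w5z.png"); zoom(p,290,190,350,235,12,"w5q.png")
T=s["tcp_pos"]; Rm=R.from_euler("xyz",s["eef_rot"],degrees=True)
print("tip+3",proj(i,T+Rm.apply([.003,0,.0481])),"eye pred",proj(i,[.5612,-.1238,.038]))
```

```text
t 6.85 tcp [ 0.5617 -0.1239  0.1045] rot [-1.7997e+02  5.0000e-02 -1.7700e+00] F [ 0.06  0.67 -0.53] M [-0.03 -0.04 -0.03] w 0.0195
tip+3 [319.79147336 212.80448827] eye pred [319.69392098 210.20833741]
```

View pics/w5z.png

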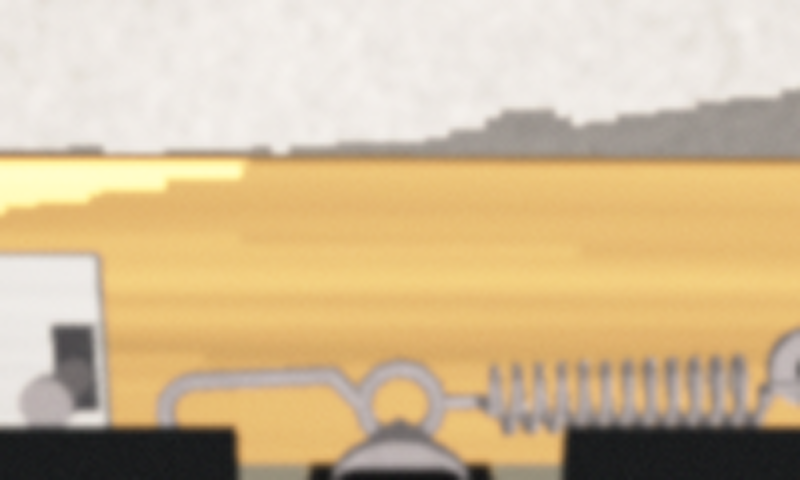

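View pics/w5q.png

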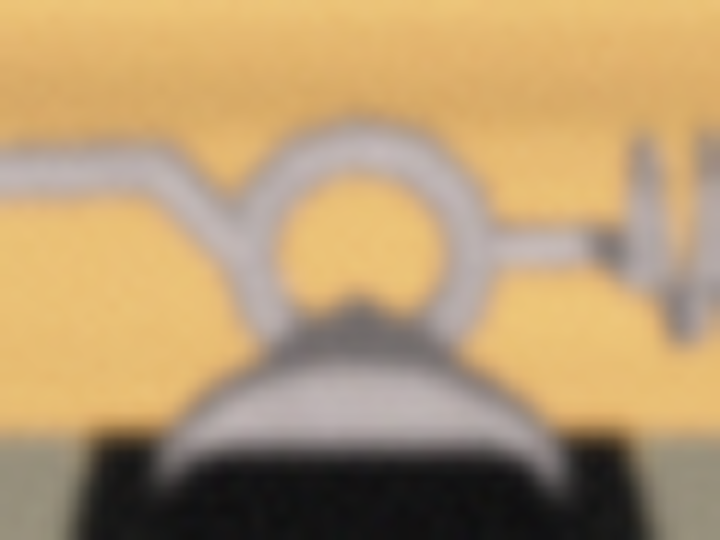

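Emit:
apply_moves(moves=[[0.003,0,0.02,0,0,0],[0.003,0,0.04,0,0,0],[0.003,0,0.06,0,0,0],[0.003,0,0.075,0,0,0],[0.003,0,0.085,0,0,0],[0.003,0,0.092,0,0,0]])

```text
time_s: 7.65
tcp_pos: [0.5627, -0.1239, 0.0865]
eef_rot: [-180.0, 0.0, -1.8]
contact_force: [-0.1, -0.1, -1.3]
gripper_width: 0.0197
```

Run:
```python
from h import *
s=st()
print(tool_delta([0.5622,-0.1238,0.0771],-1.8))
i,p,d=snap("wrist","w6"); zoom(p,220,150,420,250,4,"w6z.png")
```

```text
t 7.65 tcp [ 0.5627 -0.1239  0.0865] rot [-1.7997e+02  1.0000e-02 -1.7600e+00] F [-0.14 -0.13 -1.28] M [-0.07 -0.02 -0.03] w 0.0197
[-0.0023 -0.0003  0.0471 -0.0003  0.0001  0.0004]
```

View pics/w6z.png

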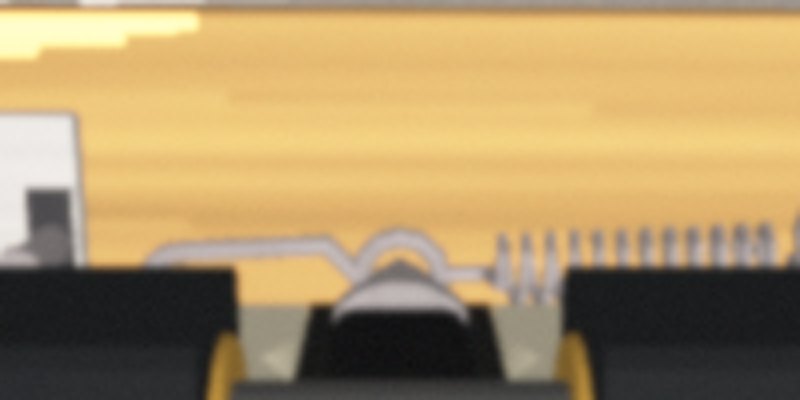

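Emit:
apply_moves(moves=[[0,0,0.01,0,0,0],[0,0,0.02,0,0,0],[0,0,0.032,0,0,0],[0,0,0.042,0,0,0],[0,0,0.047,0,0,0],[0,0,0.047,0,0,0]])

```text
time_s: 8.45
tcp_pos: [0.5625, -0.1239, 0.0769]
eef_rot: [-180.0, 0.0, -1.8]
contact_force: [0.6, 0.8, -0.8]
gripper_width: 0.0196
```

Run:
```python
from h import *
s=st()
for n in("scene","top"):
    i,p,d=snap(n,n+"7")
    if n=="scene": zoom(p,205,160,375,250,4.5,"s7z.png")
i,p,d=snap("wrist","w7"); zoom(p,220,150,420,250,4,"w7z.png")
st()
```

```text
t 8.45 tcp [ 0.5625 -0.1239  0.0769] rot [-1.7997e+02  2.0000e-02 -1.7700e+00] F [ 0.61  0.79 -0.83] M [ 0.    0.01 -0.01] w 0.0196
t 8.6 tcp [ 0.5626 -0.1239  0.0771] rot [-1.7997e+02  1.0000e-02 -1.7600e+00] F [-0.32 -0.2  -1.32] M [-0.06  0.02  0.  ] w 0.0197
```

View pics/s7z.png

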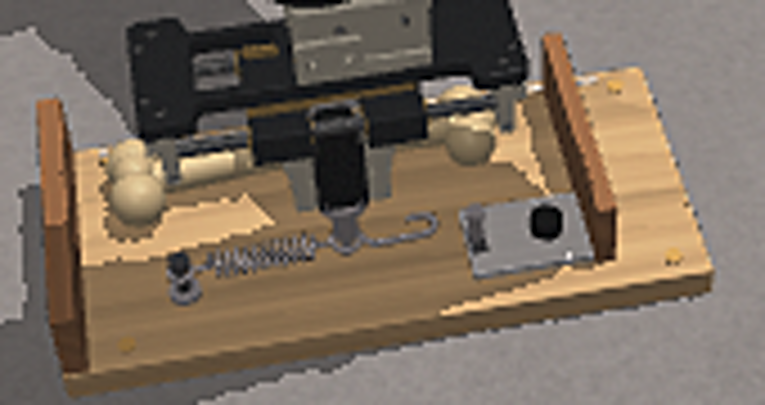

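View pics/w7z.png

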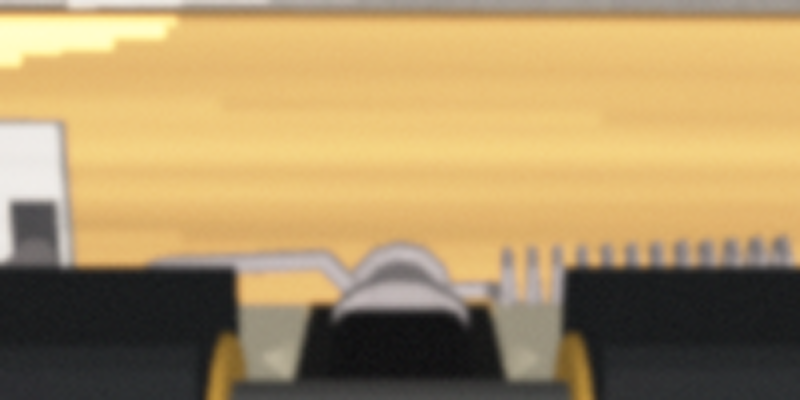

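Run:
```python
from h import *
i,p,d=load("w4")
for x,y in [(30,100),(60,100),(90,90),(120,80),(140,100),(200,300)]: print(x,y,dpt(i,d,220+x/4,110+y/4).round(4))
for x,y in [(200,330),(120,330),(450,200)]: print('8x',dpt(i,d,180+x/8,110+y/8).round(4))
print("post",plane(i,244.4,154.6,.048))
q=[dpt(i,d,244+a,154+b) for a in(-2,-1,0,1,2) for b in (-2,-1,0,1,2)]; print(np.round(np.mean([k for k in q if k[2]>.044],0),4))
i,p,d=load("w5")
print("post w5 ", plane(i,220+46/4-.375,110+402/4-.375,.048))
```

```text
30 100 [ 0.5839 -0.0321  0.026 ]
60 100 [ 0.5837 -0.0397  0.0272]
90 90 [ 0.5858 -0.0471  0.0271]
120 80 [ 0.5879 -0.0545  0.0268]
140 100 [ 0.5831 -0.0585  0.0256]
200 300 [ 0.5326 -0.0684  0.0208]
8x [ 0.5698 -0.0127  0.0365]
8x [ 0.57   -0.0029  0.0354]
8x [ 0.5836 -0.0407  0.0263]
post [ 0.56659905 -0.05258957  0.048     ]
[ 0.5672 -0.0524  0.0484]
post w5  [ 0.5664593 -0.0519895  0.048    ]
```

```bash
cat >> h.py <<'E'
P=np.array([.5629,-.2150]); OX=0.001
def pegxy(rad,th): return P+rad*np.array([np.cos(np.radians(th)),np.sin(np.radians(th))])
def tcpfor(rad,th,z=.0771): q=pegxy(rad,th); return [q[0]+OX,q[1],z]
def where(s):
    q=s["tcp_pos"][:2]-[OX,0]-P; rad=np.hypot(*q); th=np.degrees(np.arctan2(q[1],q[0])); u=q/rad; n=np.array([-u[1],u[0]])
    F=s["contact_force"][:2]; print("rad",round(rad*1e3,2),"th",round(th,2),"Frad",round(F@u,2),"Fperp(+y)",round(F@n,2))
E
python3 - <<'E'
from h import *
s=st(); where(s)
print(tool_delta(tcpfor(.0925,85),-1.8,s),tool_delta(tcpfor(.0925,80),-1.8,s))
E
```

```text
t 8.6 tcp [ 0.5626 -0.1239  0.0771] rot [-1.7997e+02  1.0000e-02 -1.7600e+00] F [-0.32 -0.2  -1.32] M [-0.06  0.02  0.  ] w 0.0197
rad 91.15 th 90.8 Frad -0.2 Fperp(+y) 0.32
[ 0.0465 -0.0065 -0.0001 -0.0004  0.0001  0.0004] [ 0.0866 -0.0025 -0.0001 -0.0004  0.0001  0.0004]
```

Emit:
apply_moves(moves=[[0.01,-0.002,0,0,0,0],[0.025,-0.004,0,0,0,0],[0.045,-0.006,0,0,0,0],[0.065,-0.005,0,0,0,0],[0.08,-0.004,0,0,0,0],[0.087,-0.0025,0,0,0,0],[0.087,-0.0025,0,0,0,0]])

```text
time_s: 9.48
tcp_pos: [0.5801, -0.1239, 0.077]
eef_rot: [-180.0, 0.0, -1.8]
contact_force: [-0.3, 0.8, -2.0]
gripper_width: 0.0198
```

Run:
```python
from h import *
s=st(); where(s)
i,p,d=snap("scene","s8");zoom(p,205,160,375,250,4.5,"s8z.png")
s=st(); where(s)
for r_ in (.094,.100,.108,.139): print(r_,tool_delta(tcpfor(r_,80),-1.8,s))
```

```text
t 9.475 tcp [ 0.5801 -0.1239  0.077 ] rot [-1.7997e+02  1.0000e-02 -1.7700e+00] F [-0.35  0.79 -1.96] M [-0.04 -0.   -0.04] w 0.0198
rad 92.52 th 79.9 Frad 0.72 Fperp(+y) 0.48
t 9.525 tcp [ 0.58   -0.1239  0.077 ] rot [-1.7997e+02  1.0000e-02 -1.7700e+00] F [ 0.41 -0.22 -1.43] M [-0.06 -0.01 -0.02] w 0.02
rad 92.52 th 79.97 Frad -0.14 Fperp(+y) -0.44
0.094 [ 0.0008 -0.0074 -0.0005 -0.0004  0.0001  0.0003]
0.1 [ 0.0051 -0.037  -0.0004 -0.0004  0.0001  0.0003]
0.108 [ 0.0108 -0.0766 -0.0004 -0.0004  0.0001  0.0003]
0.139 [ 3.3e-02 -2.3e-01 -3.0e-04 -4.0e-04  1.0e-04  3.0e-04]
```

View pics/s8z.png

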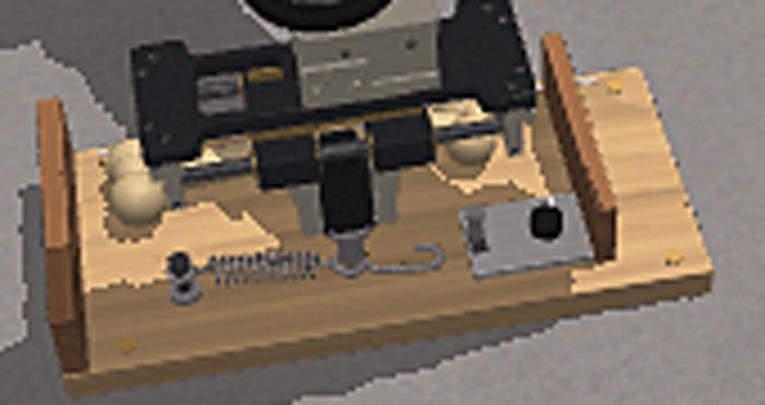

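Emit:
apply_moves(moves=[[0.0008,-0.008,0,0,0,0],[0.003,-0.02,0,0,0,0],[0.005,-0.037,0,0,0,0],[0.008,-0.056,0,0,0,0],[0.011,-0.077,0,0,0,0],[0.011,-0.077,0,0,0,0]])

```text
time_s: 10.28
tcp_pos: [0.5826, -0.1084, 0.077]
eef_rot: [-180.0, 0.0, -1.7]
contact_force: [-1.3, -3.7, -1.9]
gripper_width: 0.0198
```

Run:
```python
from h import *
s=st(); where(s)
i,p,d=snap("scene","s9");zoom(p,205,160,375,250,4.5,"s9z.png")
s=st(); where(s)
for r_ in (.115,.122,.130,.139): print(r_,tool_delta(tcpfor(r_,80),-1.8,s))
```

```text
t 10.275 tcp [ 0.5826 -0.1084  0.077 ] rot [-1.7998e+02  3.0000e-02 -1.7500e+00] F [-1.32 -3.67 -1.89] M [-1.72  0.35  0.06] w 0.0198
rad 108.23 th 80.04 Frad -3.84 Fperp(+y) 0.67
t 10.325 tcp [ 0.5826 -0.1086  0.077 ] rot [-1.7998e+02  2.0000e-02 -1.7500e+00] F [-0.76 -3.89 -1.75] M [-1.65  0.36  0.01] w 0.0198
rad 108.07 th 80.03 Frad -3.97 Fperp(+y) 0.08
0.115 [ 0.0053 -0.0342 -0.0005 -0.0002  0.0003  0.0005]
0.122 [ 0.0103 -0.0689 -0.0005 -0.0002  0.0003  0.0005]
0.13 [ 0.016  -0.1085 -0.0005 -0.0002  0.0003  0.0005]
0.139 [ 0.0225 -0.153  -0.0005 -0.0002  0.0003  0.0005]
```

View pics/s9z.png

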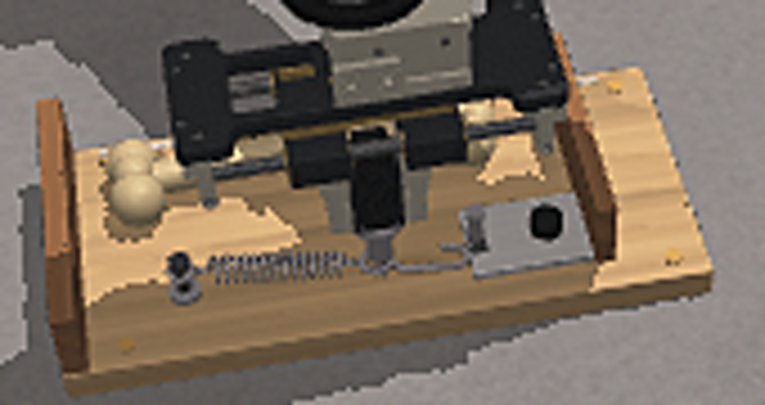

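Emit:
apply_moves(moves=[[0.003,-0.017,0,0,0,0],[0.005,-0.034,0,0,0,0],[0.008,-0.052,0,0,0,0],[0.0103,-0.069,0,0,0,0],[0.013,-0.089,0,0,0,0],[0.016,-0.108,0,0,0,0],[0.0185,-0.124,0,0,0,0],[0.021,-0.14,0,0,0,0],[0.0225,-0.151,0,0,0,0],[0.0225,-0.153,0,0,0,0]])

```text
time_s: 11.58
tcp_pos: [0.5873, -0.0789, 0.0769]
eef_rot: [179.9, 0.1, -1.7]
contact_force: [-2.6, -9.0, -0.9]
gripper_width: 0.0197
```

```bash
cat >> h.py <<'E'
def where2(s,h=.433):
    where(s); q=s["tcp_pos"][:2]-[OX,0]-P; u=q/np.hypot(*q); n=np.array([-u[1],u[0]]); F=np.array([-s["moment"][1],s["moment"][0]])/h
    print("   from moment: Frad",round(F@u,2),"Fperp",round(F@n,2))
E
python3 - <<'E'
from h import *
s=st(); where2(s)
i,p,d=snap("scene","s10");zoom(p,205,160,375,250,4.5,"s10z.png")
i,p,d=snap("top","t10");zoom(p,290,165,450,260,5,"t10z.png")
i,p,d=snap("wrist","w10");zoom(p,220,150,420,250,4,"w10z.png")
s=st(); where2(s)
for t in (82,84,86,88,89): print(t,tool_delta(tcpfor(.139,t),-1.8,s))
E
```

```text
t 11.575 tcp [ 0.5873 -0.0789  0.0769] rot [ 1.7994e+02  1.1000e-01 -1.7400e+00] F [-2.56 -8.99 -0.85] M [-3.89  0.65 -0.02] w 0.0197
rad 138.09 th 80.23 Frad -9.29 Fperp(+y) 1.0
   from moment: Frad -9.11 Fperp -0.04
t 11.725 tcp [ 0.5873 -0.079   0.0769] rot [ 1.7994e+02  1.2000e-01 -1.7500e+00] F [-1.28 -8.4  -0.41] M [-3.89  0.67  0.02] w 0.0195
rad 137.97 th 80.24 Frad -8.49 Fperp(+y) -0.16
   from moment: Frad -9.13 Fperp -0.01
82 [-0.0205 -0.0077 -0.0009  0.0006  0.0013  0.0006]
84 [-0.0446 -0.01   -0.0008  0.0006  0.0013  0.0006]
86 [-0.0689 -0.0113 -0.0008  0.0006  0.0013  0.0006]
88 [-0.0931 -0.0119 -0.0007  0.0006  0.0013  0.0006]
89 [-0.1052 -0.0118 -0.0007  0.0006  0.0013  0.0006]
```

View pics/s10z.png

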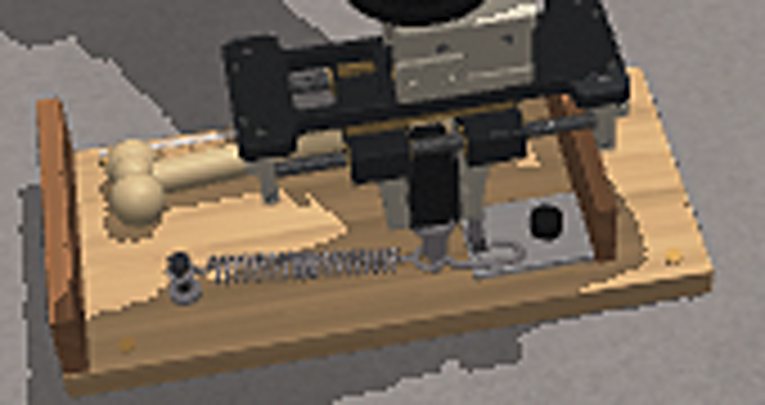

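View pics/t10z.png

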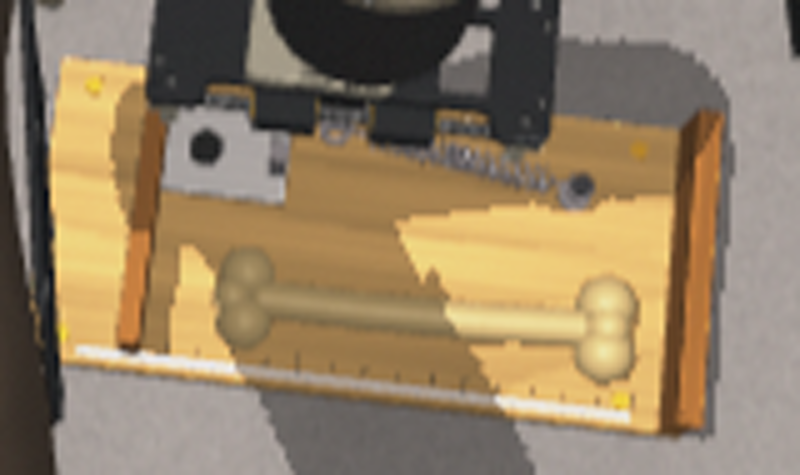

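View pics/w10z.png

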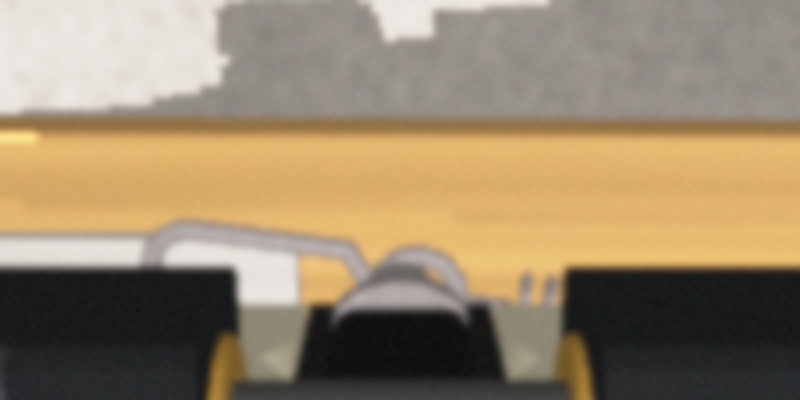

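Emit:
apply_moves(moves=[[-0.006,-0.007,0,0,0,0],[-0.015,-0.01,0,0,0,0],[-0.026,-0.013,0,0,0,0],[-0.038,-0.015,0,0,0,0],[-0.05,-0.016,0,0,0,0],[-0.062,-0.0165,0,0,0,0],[-0.072,-0.017,0,0,0,0],[-0.078,-0.017,0,0,0,0],[-0.08,-0.017,0,0,0,0]])

```text
time_s: 12.85
tcp_pos: [0.571, -0.0761, 0.077]
eef_rot: [179.9, 0.2, -1.7]
contact_force: [-1.6, -9.1, -1.4]
gripper_width: 0.0195
```

Run:
```python
from h import *
s=st(); where2(s)
i,p,d=snap("scene","s11");zoom(p,205,160,375,250,4.5,"s11z.png")
i,p,d=snap("wrist","w11");zoom(p,220,150,420,250,4,"w11z.png")
s=st(); where2(s)
for t in (87,88,89): print(t,tool_delta(tcpfor(.140,t),-1.8,s))
```

```text
t 12.85 tcp [ 0.571  -0.0761  0.077 ] rot [ 1.7987e+02  1.6000e-01 -1.7400e+00] F [-1.62 -9.1  -1.36] M [-4.    0.23 -0.  ] w 0.0195
rad 139.13 th 87.06 Frad -9.17 Fperp(+y) 1.15
   from moment: Frad -9.25 Fperp 0.05
t 12.95 tcp [ 0.571  -0.0761  0.077 ] rot [ 1.7986e+02  1.7000e-01 -1.7400e+00] F [-1.48 -9.34 -1.13] M [-3.94  0.27  0.02] w 0.0197
rad 139.11 th 87.08 Frad -9.4 Fperp(+y) 1.01
   from moment: Frad -9.11 Fperp 0.15
87 [ 0.0011 -0.0044 -0.0005  0.0015  0.0018  0.0006]
88 [-0.0111 -0.0046 -0.0005  0.0015  0.0018  0.0006]
89 [-0.0233 -0.0045 -0.0005  0.0015  0.0018  0.0006]
```

View pics/s11z.png

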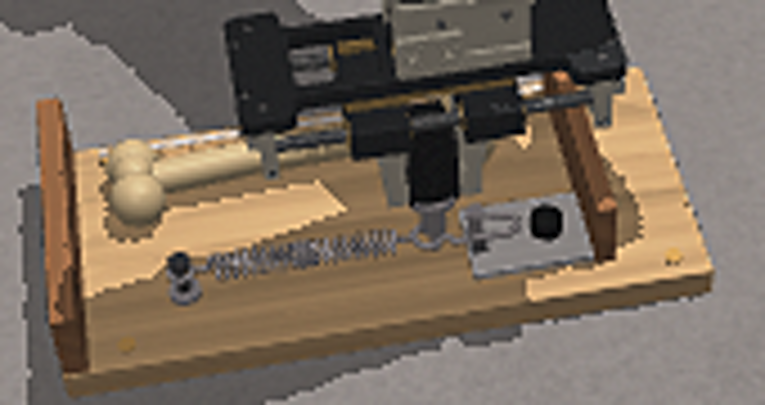

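View pics/w11z.png

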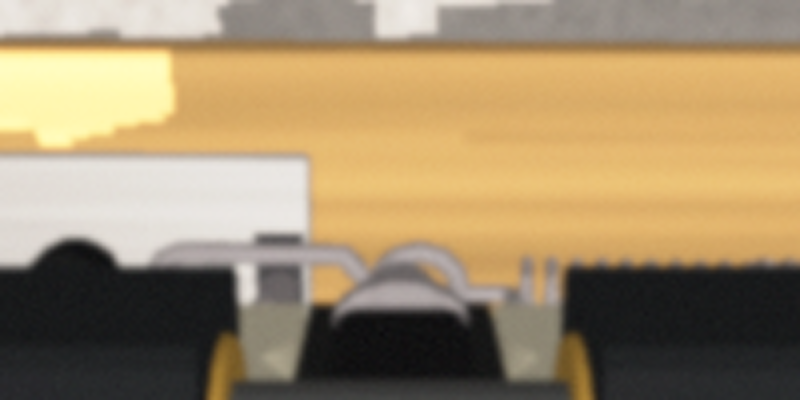

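Emit:
apply_moves(moves=[[-0.003,-0.004,0,0,0,0],[-0.006,-0.0045,0,0,0,0],[-0.006,-0.0045,0,0,0,0]])

```text
time_s: 13.32
tcp_pos: [0.5695, -0.076, 0.077]
eef_rot: [179.8, 0.2, -1.7]
contact_force: [0.2, -10.1, -1.3]
gripper_width: 0.0199
```

Run:
```python
from h import *
s=st(); where2(s)
```

```text
t 13.325 tcp [ 0.5695 -0.076   0.077 ] rot [179.79   0.21  -1.74] F [  0.23 -10.06  -1.29] M [-3.98  0.21  0.03] w 0.0199
rad 139.07 th 87.71 Frad -10.04 Fperp(+y) -0.63
   from moment: Frad -9.22 Fperp 0.13
```

Emit:
apply_moves(moves=[[-0.002,-0.004,0,0.002,0.002,0],[-0.004,-0.0045,0,0.002,0.002,0],[-0.004,-0.0045,0,0.002,0.002,0]])

```text
time_s: 13.7
tcp_pos: [0.5683, -0.076, 0.077]
eef_rot: [179.9, 0.1, -1.7]
contact_force: [-0.6, -9.8, -1.3]
gripper_width: 0.0198
```

Run:
```python
from h import *
s=st(); where2(s)
```

```text
t 13.7 tcp [ 0.5683 -0.076   0.077 ] rot [ 1.7989e+02  8.0000e-02 -1.7400e+00] F [-0.61 -9.76 -1.3 ] M [-3.99  0.22 -0.01] w 0.0198
rad 139.06 th 88.19 Frad -9.77 Fperp(+y) 0.3
   from moment: Frad -9.23 Fperp 0.22
```

Emit:
apply_moves(moves=[[-0.002,-0.0045,0,0.001,0.001,0],[-0.003,-0.0045,0,0.001,0.001,0],[-0.003,-0.0045,0,0.001,0.001,0]])

```text
time_s: 14.08
tcp_pos: [0.5674, -0.076, 0.077]
eef_rot: [179.9, 0.0, -1.7]
contact_force: [-1.2, -9.4, -1.7]
gripper_width: 0.0196
```

Run:
```python
from h import *
s=st(); where2(s)
```

```text
t 14.075 tcp [ 0.5674 -0.076   0.077 ] rot [ 1.7991e+02  3.0000e-02 -1.7300e+00] F [-1.16 -9.38 -1.7 ] M [-4.03  0.15 -0.03] w 0.0196
rad 139.06 th 88.55 Frad -9.41 Fperp(+y) 0.92
   from moment: Frad -9.3 Fperp 0.11
```

Emit:
apply_moves(moves=[[-0.002,-0.0045,0,0.001,0,0],[-0.003,-0.0045,0,0.001,0,0],[-0.003,-0.0045,0,0.001,0,0]])

```text
time_s: 14.45
tcp_pos: [0.5666, -0.0759, 0.0771]
eef_rot: [179.9, 0.1, -1.7]
contact_force: [-0.2, -9.1, -1.4]
gripper_width: 0.0197
```

Run:
```python
from h import *
s=st(); where2(s)
i,p,d=snap("wrist","w12");zoom(p,220,150,420,250,4,"w12z.png")
```

```text
t 14.45 tcp [ 0.5666 -0.0759  0.0771] rot [ 1.7992e+02  7.0000e-02 -1.7200e+00] F [-0.21 -9.12 -1.4 ] M [-3.95  0.12  0.05] w 0.0197
rad 139.1 th 88.9 Frad -9.12 Fperp(+y) 0.04
   from moment: Frad -9.12 Fperp 0.09
```

View pics/w12z.png

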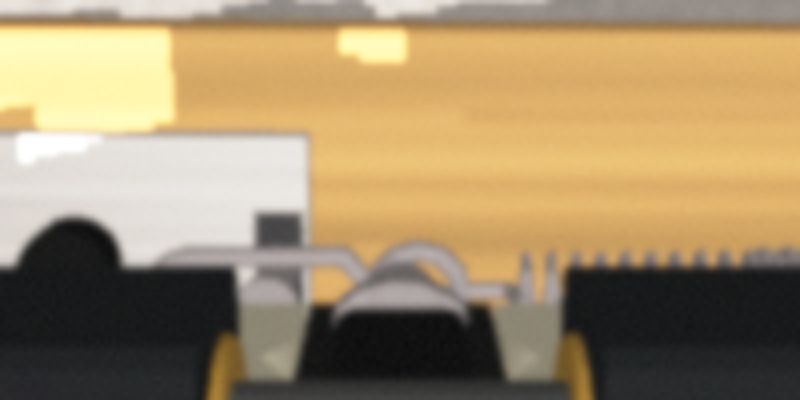

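Emit:
apply_moves(moves=[[-0.001,-0.0045,0,0.001,0.001,0],[-0.002,-0.0045,0,0.001,0.001,0],[-0.002,-0.0045,0,0.001,0.001,0]])

```text
time_s: 14.88
tcp_pos: [0.566, -0.0759, 0.0771]
eef_rot: [179.9, 0.0, -1.7]
contact_force: [0.3, -9.2, -2.4]
gripper_width: 0.0197
```

Run:
```python
from h import *
s=st(); where2(s)
```

```text
t 14.875 tcp [ 0.566  -0.0759  0.0771] rot [ 1.7994e+02  1.0000e-02 -1.7200e+00] F [ 0.31 -9.24 -2.43] M [-3.97  0.    0.02] w 0.0197
rad 139.08 th 89.12 Frad -9.23 Fperp(+y) -0.45
   from moment: Frad -9.17 Fperp -0.14
```

Emit:
apply_moves(moves=[[-0.001,-0.0045,0,0,0,0],[-0.002,-0.0045,0,0,0,0],[-0.002,-0.0045,0,0,0,0]])

```text
time_s: 15.25
tcp_pos: [0.5659, -0.0758, 0.0772]
eef_rot: [179.9, -0.0, -1.7]
contact_force: [0.6, -10.3, -2.8]
gripper_width: 0.0202
```

Run:
```python
from h import *
s=st(); where2(s)
```

```text
t 15.25 tcp [ 0.5659 -0.0758  0.0772] rot [ 1.7987e+02 -1.0000e-02 -1.7100e+00] F [  0.57 -10.33  -2.79] M [-4.02 -0.36 -0.01] w 0.0202
rad 139.2 th 89.18 Frad -10.32 Fperp(+y) -0.71
   from moment: Frad -9.28 Fperp -0.97
```

Emit:
apply_moves(moves=[[-0.0015,-0.0045,0,0,0,0],[-0.0025,-0.0045,0,0,0,0],[-0.0025,-0.0045,0,0,0,0],[-0.0025,-0.0045,0,0,0,0],[-0.0025,-0.0045,0,0,0,0]])

```text
time_s: 15.88
tcp_pos: [0.5657, -0.0757, 0.0773]
eef_rot: [179.8, -0.0, -1.7]
contact_force: [1.3, -9.6, -2.9]
gripper_width: 0.0197
```

Run:
```python
from h import *
s=st(); where2(s)
```

```text
t 15.875 tcp [ 0.5657 -0.0757  0.0773] rot [ 1.798e+02 -2.000e-02 -1.700e+00] F [ 1.33 -9.57 -2.9 ] M [-4.03 -0.5  -0.03] w 0.0197
rad 139.27 th 89.26 Frad -9.55 Fperp(+y) -1.45
   from moment: Frad -9.29 Fperp -1.27
```

Emit:
apply_moves(moves=[[-0.003,-0.0045,0,0,0,0],[-0.003,-0.0045,0,0,0,0],[-0.003,-0.0045,0,0,0,0],[-0.003,-0.0045,0,0,0,0],[-0.003,-0.0045,0,0,0,0],[-0.003,-0.0045,0,0,0,0]])

```text
time_s: 16.62
tcp_pos: [0.5656, -0.0756, 0.0774]
eef_rot: [179.7, -0.1, -1.7]
contact_force: [1.4, -9.9, -3.5]
gripper_width: 0.0198
```

Run:
```python
from h import *
s=st(); where2(s)
for rr in (.136,.130,.124,.120,.118,.116): print(rr,tool_delta(tcpfor(rr,89.3),-1.8,s))
```

```text
t 16.625 tcp [ 0.5656 -0.0756  0.0774] rot [ 1.7974e+02 -6.0000e-02 -1.6900e+00] F [ 1.38 -9.92 -3.55] M [-4.13 -0.7   0.01] w 0.0198
rad 139.38 th 89.31 Frad -9.9 Fperp(+y) -1.5
   from moment: Frad -9.51 Fperp -1.74
0.136 [ 0.0004  0.0169  0.0014  0.0029 -0.0006  0.0013]
0.13 [ 0.001   0.0469  0.0015  0.0029 -0.0006  0.0013]
0.124 [ 0.0015  0.0769  0.0017  0.0029 -0.0006  0.0013]
0.12 [ 0.0018  0.0969  0.0018  0.0029 -0.0006  0.0013]
0.118 [ 0.002   0.1069  0.0018  0.0029 -0.0006  0.0013]
0.116 [ 0.0022  0.1169  0.0019  0.0029 -0.0006  0.0013]
```

Emit:
apply_moves(moves=[[-0.002,0.003,0.001,0.002,0,0],[-0.0015,0.012,0.002,0.003,0,0],[-0.001,0.021,0.002,0.003,0,0],[-0.001,0.03,0.002,0.003,0,0],[-0.0005,0.039,0.002,0.003,0,0],[-0.0005,0.047,0.002,0.003,0,0],[0,0.047,0.002,0.003,0,0]])

```text
time_s: 17.5
tcp_pos: [0.5656, -0.0856, 0.0772]
eef_rot: [180.0, -0.1, -1.7]
contact_force: [0.8, -8.1, -2.2]
gripper_width: 0.0196
```

Run:
```python
from h import *
s=st(); where2(s)
i,p,d=snap("wrist","w13");zoom(p,220,150,420,250,4,"w13z.png")
for rr in (.127,.124,.122,.120,.118,.116): print(rr,tool_delta(tcpfor(rr,89.3),-1.8,s))
```

```text
t 17.5 tcp [ 0.5656 -0.0856  0.0772] rot [ 1.7996e+02 -8.0000e-02 -1.6800e+00] F [ 0.78 -8.13 -2.19] M [-3.33 -0.17  0.  ] w 0.0196
rad 129.37 th 89.26 Frad -8.12 Fperp(+y) -0.89
   from moment: Frad -7.67 Fperp -0.49
0.127 [-0.0002  0.0119  0.0003  0.0004 -0.0008  0.0013]
0.124 [ 0.      0.0269  0.0003  0.0004 -0.0008  0.0013]
0.122 [ 0.0002  0.0369  0.0003  0.0004 -0.0008  0.0013]
0.12 [ 0.0004  0.0469  0.0004  0.0004 -0.0008  0.0013]
0.118 [ 0.0006  0.0569  0.0004  0.0004 -0.0008  0.0013]
0.116 [ 0.0007  0.0669  0.0004  0.0004 -0.0008  0.0013]
```

View pics/w13z.png

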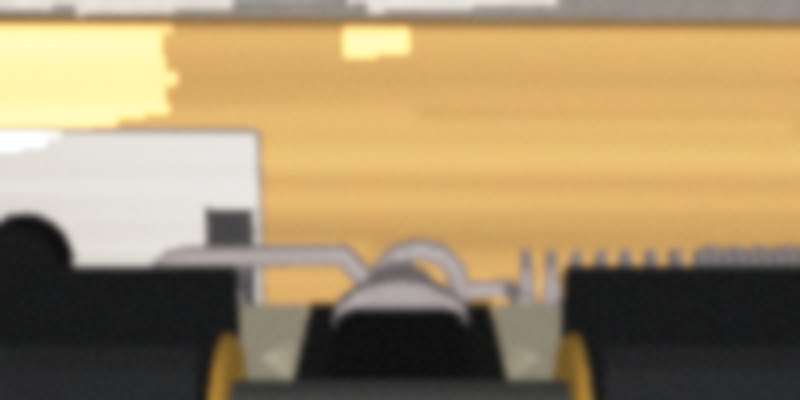

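Emit:
apply_moves(moves=[[-0.001,0.004,0,0,0,0],[-0.001,0.01,0,0,0,0],[-0.001,0.016,0,0,0,0],[-0.001,0.022,0,0,0,0],[-0.001,0.026,0,0,0,0]])

```text
time_s: 18.18
tcp_pos: [0.5655, -0.0911, 0.0773]
eef_rot: [179.9, -0.1, -1.7]
contact_force: [0.8, -6.7, -2.5]
gripper_width: 0.02
```

Run:
```python
from h import *
s=st(); where2(s)
```

```text
t 18.175 tcp [ 0.5655 -0.0911  0.0773] rot [ 1.7994e+02 -1.0000e-01 -1.6700e+00] F [ 0.79 -6.75 -2.54] M [-2.72 -0.13 -0.03] w 0.02
rad 123.93 th 89.26 Frad -6.74 Fperp(+y) -0.88
   from moment: Frad -6.27 Fperp -0.37
```

Emit:
apply_moves(moves=[[-0.0005,0.002,0,0,0,0],[-0.0005,0.005,0,0,0,0],[-0.0005,0.008,0,0,0,0]])

```text
time_s: 18.55
tcp_pos: [0.5657, -0.0927, 0.0773]
eef_rot: [179.9, -0.1, -1.7]
contact_force: [1.2, -3.6, -2.8]
gripper_width: 0.0199
```

Run:
```python
from h import *
s=st(); where2(s)
```

```text
t 18.55 tcp [ 0.5657 -0.0927  0.0773] rot [ 1.7993e+02 -1.4000e-01 -1.6700e+00] F [ 1.21 -3.58 -2.78] M [-1.73 -0.17 -0.01] w 0.0199
rad 122.31 th 89.15 Frad -3.57 Fperp(+y) -1.27
   from moment: Frad -3.99 Fperp -0.45
```

Emit:
apply_moves(moves=[[0,0.001,0,0,0,0],[0,0.003,0,0,0,0],[0,0.005,0,0,0,0]])

```text
time_s: 18.92
tcp_pos: [0.5658, -0.0933, 0.0773]
eef_rot: [180.0, -0.2, -1.7]
contact_force: [-0.6, -1.6, -1.5]
gripper_width: 0.0203
```

Run:
```python
from h import *
s=st(); where2(s)
```

```text
t 18.925 tcp [ 0.5658 -0.0933  0.0773] rot [ 1.7996e+02 -1.6000e-01 -1.6700e+00] F [-0.55 -1.61 -1.54] M [-0.55  0.03  0.03] w 0.0203
rad 121.69 th 89.09 Frad -1.61 Fperp(+y) 0.53
   from moment: Frad -1.28 Fperp 0.05
```

Emit:
apply_moves(moves=[[0,0.002,0,0,0,0],[0,0.004,0,0,0,0],[0,0.006,0,0,0,0],[0,0.008,0,0,0,0],[0,0.01,0,0,0,0]])

```text
time_s: 19.55
tcp_pos: [0.5658, -0.0953, 0.0773]
eef_rot: [180.0, -0.2, -1.7]
contact_force: [-0.1, 1.1, -2.0]
gripper_width: 0.0196
```

Run:
```python
from h import *
s=st(); where2(s)
i,p,d=snap("scene","s14");zoom(p,205,160,375,250,4.5,"s14z.png")
i,p,d=snap("wrist","w14");zoom(p,220,150,420,250,4,"w14z.png")
s=st(); where2(s)
```

```text
t 19.55 tcp [ 0.5658 -0.0953  0.0773] rot [ 1.7996e+02 -1.6000e-01 -1.6700e+00] F [-0.14  1.09 -2.01] M [-0.05  0.01 -0.04] w 0.0196
rad 119.73 th 89.08 Frad 1.09 Fperp(+y) 0.16
   from moment: Frad -0.11 Fperp 0.03
t 19.65 tcp [ 0.5658 -0.0953  0.0773] rot [ 1.7996e+02 -1.7000e-01 -1.6800e+00] F [ 0.31 -0.93 -1.11] M [ 0.01 -0.04  0.02] w 0.0197
rad 119.68 th 89.07 Frad -0.92 Fperp(+y) -0.33
   from moment: Frad 0.01 Fperp -0.09
```

View pics/s14z.png

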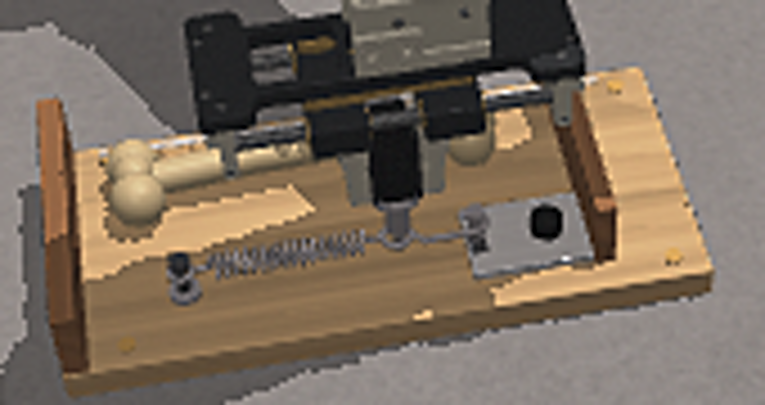

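View pics/w14z.png

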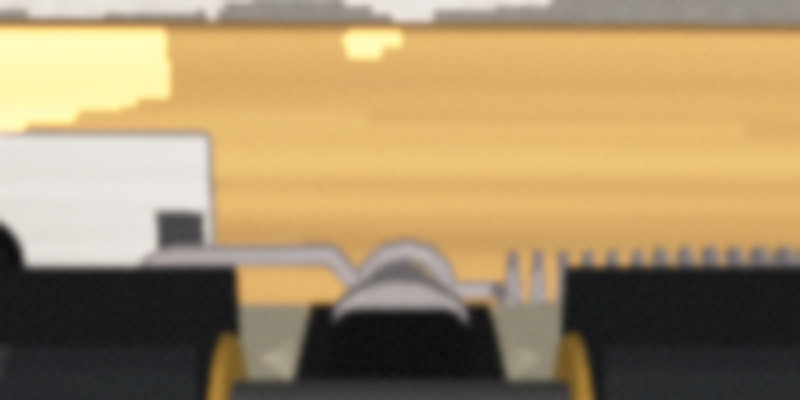

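Emit:
apply_moves(moves=[[0,0.004,0,0,0,0],[0,0.007,0,0,0,0],[0,0.007,-0.01,0,0,0],[0,0.007,-0.025,0,0,0]])

```text
time_s: 20.15
tcp_pos: [0.5657, -0.0968, 0.0824]
eef_rot: [180.0, -0.2, -1.7]
contact_force: [0.8, -0.0, -1.1]
gripper_width: 0.0195
```

Run:
```python
from h import *
s=st(); where2(s)
```

```text
t 20.15 tcp [ 0.5657 -0.0968  0.0824] rot [ 1.7996e+02 -1.5000e-01 -1.6800e+00] F [ 0.76 -0.04 -1.15] M [-0.06 -0.04  0.03] w 0.0195
rad 118.25 th 89.12 Frad -0.02 Fperp(+y) -0.76
   from moment: Frad -0.14 Fperp -0.08
```

Emit:
apply_moves(moves=[[0,0,-0.03,0,0,0],[0,0,-0.07,0,0,0],[0,0,-0.13,0,0,0],[0,0,-0.2,0,0,0],[0,0,-0.28,0,0,0],[0,0,-0.35,0,0,0],[0,0,-0.35,0,0,0]])

```text
time_s: 21.02
tcp_pos: [0.5664, -0.0966, 0.1541]
eef_rot: [180.0, -0.3, -1.7]
contact_force: [-0.7, -1.3, -2.1]
gripper_width: 0.0195
```

Run:
```python
from h import *
s=st()
i,p,d=snap("wrist","w15");zoom(p,200,110,450,230,3.2,"w15z.png"); zoom(p,300,200,340,235,14,"w15q.png")
i,p,d=snap("scene","s15");zoom(p,205,160,375,250,4.5,"s15z.png")
print(tool_delta([.5,.06,.15],3,s), tool_delta([.458,.2396,.15],9.04,s))
```

```text
t 21.025 tcp [ 0.5664 -0.0966  0.1541] rot [179.98  -0.31  -1.67] F [-0.69 -1.27 -2.12] M [-0.04  0.   -0.04] w 0.0195
[-3.548e-01 -7.731e-01  1.810e-02  4.000e-04 -3.500e-03 -5.190e-02] [-5.9080e-01 -1.6646e+00  1.6500e-02  5.0000e-04 -3.4000e-03 -1.1900e-01]
```

View pics/w15z.png

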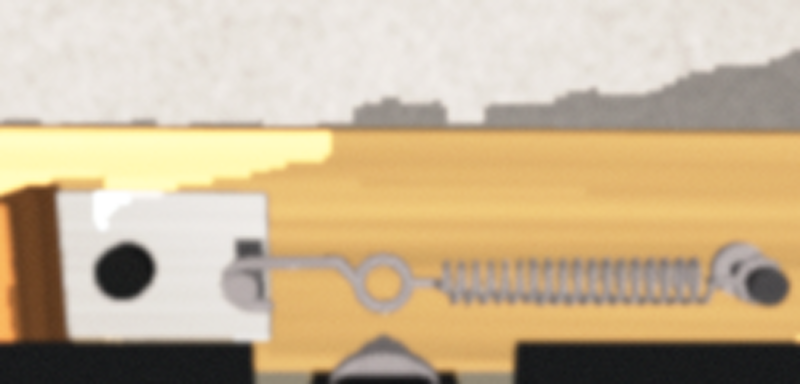

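View pics/w15q.png

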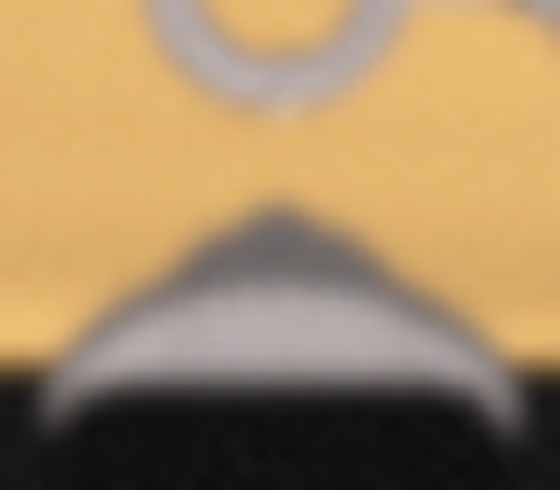

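View pics/s15z.png

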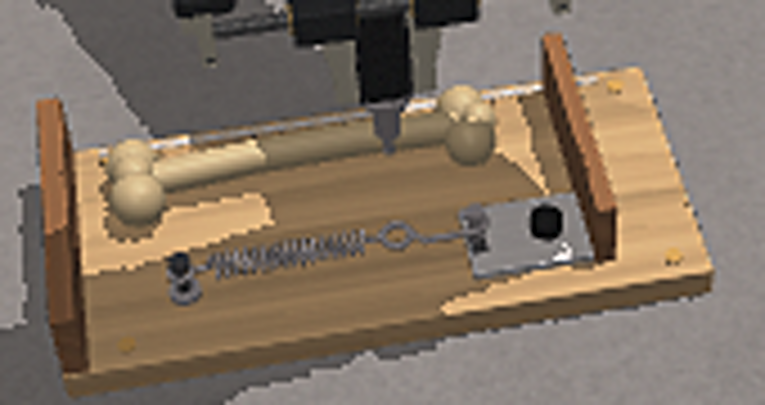

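Emit:
apply_moves(moves=[[-0.05,-0.1,0,0,-0.0035,-0.01],[-0.13,-0.28,0,0,-0.0035,-0.03],[-0.22,-0.5,0.01,0,-0.0035,-0.05],[-0.3,-0.72,0.018,0,-0.0035,-0.07],[-0.38,-0.9,0.018,0,-0.0035,-0.09],[-0.42,-0.98,0.018,0,-0.0035,-0.1]])

```text
time_s: 21.88
tcp_pos: [0.486, 0.1032, 0.1478]
eef_rot: [180.0, 0.2, 7.4]
contact_force: [-0.0, 0.2, -1.4]
gripper_width: 0.0198
```

Run:
```python
from h import *
s=st()
print(tool_delta([.458,.2396,.15],9.04,s))
```

```text
t 21.875 tcp [0.486  0.1032 0.1478] rot [179.96   0.23   7.45] F [-0.05  0.23 -1.37] M [-0.07 -0.04  0.06] w 0.0198
[-5.060e-02 -6.944e-01 -1.140e-02  4.000e-04  2.600e-03 -1.770e-02]
```

Emit:
apply_moves(moves=[[-0.015,-0.2,-0.011,0,0.0026,-0.01],[-0.03,-0.42,-0.011,0,0.0026,-0.018],[-0.045,-0.6,-0.011,0,0.0026,-0.018],[-0.05,-0.68,-0.011,0,0.0026,-0.018],[-0.0506,-0.6944,-0.011,0,0.0026,-0.0177],[-0.0506,-0.6944,-0.011,0,0.0026,-0.0177],[-0.0506,-0.6944,-0.011,0,0.0026,-0.0177]])

```text
time_s: 22.75
tcp_pos: [0.4581, 0.2387, 0.1498]
eef_rot: [180.0, 0.0, 9.0]
contact_force: [-0.9, 0.0, -1.6]
gripper_width: 0.0195
```

Run:
```python
from h import *
s=st()
i,p,d=snap("wrist","w16");zoom(p,220,110,420,230,4,"w16z.png")
print(tool_delta([.458,.2396,.15],9.04,s),tool_delta([.458,.2396,.095],9.04,s))
i,p,d=snap("scene","s16");zoom(p,375,130,515,220,4.5,"s16z.png")
```

```text
t 22.75 tcp [0.4581 0.2387 0.1498] rot [1.7995e+02 2.0000e-02 8.9900e+00] F [-0.91  0.04 -1.64] M [-0.08 -0.04 -0.05] w 0.0195
[ 0.0003 -0.0045 -0.0008  0.0005  0.0002 -0.0006] [ 4.000e-04 -4.700e-03  2.742e-01  5.000e-04  2.000e-04 -6.000e-04]
```

View pics/w16z.png

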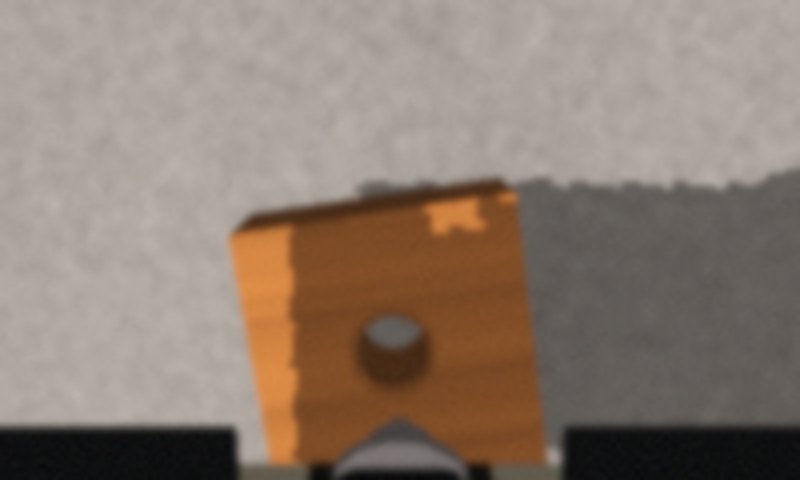

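View pics/s16z.png

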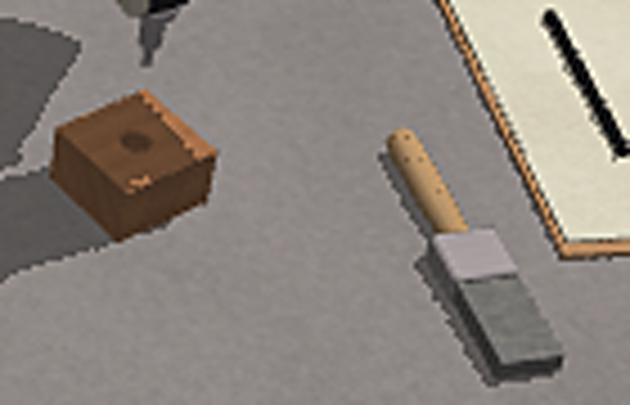

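Run:
```python
from h import *
i,p,d=load("w16")
print("hole",plane(i,220+394/4-.375,110+350/4-.375,.042))
```

```text
hole [0.45842968 0.24009188 0.042     ]
```

Run:
```python
from h import *
s=st(); print(tool_delta([.4588,.2400,.095],9.04,s),tool_delta([.4588,.2400,.05],9.04,s))
```

```text
t 22.85 tcp [0.4582 0.2389 0.1499] rot [179.96   0.     8.98] F [ 0.31 -0.94 -1.68] M [-0.08 -0.02 -0.01] w 0.0196
[ 0.0041 -0.0053  0.2747  0.0004  0.     -0.0006] [ 4.100e-03 -5.500e-03  4.997e-01  4.000e-04  0.000e+00 -6.000e-04]
```

Emit:
apply_moves(moves=[[0.004,-0.0055,0.06,0,0,0],[0.004,-0.0055,0.13,0,0,0],[0.004,-0.0055,0.2,0,0,0],[0.004,-0.0055,0.25,0,0,0],[0.004,-0.0055,0.275,0,0,0],[0.004,-0.0055,0.275,0,0,0]])

```text
time_s: 23.6
tcp_pos: [0.4587, 0.24, 0.0946]
eef_rot: [179.9, 0.0, 9.0]
contact_force: [0.4, -1.1, -1.7]
gripper_width: 0.0196
```

Run:
```python
from h import *
s=st(); print(tool_delta([.4588,.2400,.05],9.04,s))
i,p,d=snap("wrist","w17");zoom(p,220,110,420,230,4,"w17z.png")
```

```text
t 23.6 tcp [0.4587 0.24   0.0946] rot [1.7994e+02 3.0000e-02 8.9900e+00] F [ 0.39 -1.06 -1.71] M [-0.06 -0.05  0.  ] w 0.0196
[ 0.0006 -0.0003  0.223   0.0007  0.0003 -0.0006]
```

View pics/w17z.png

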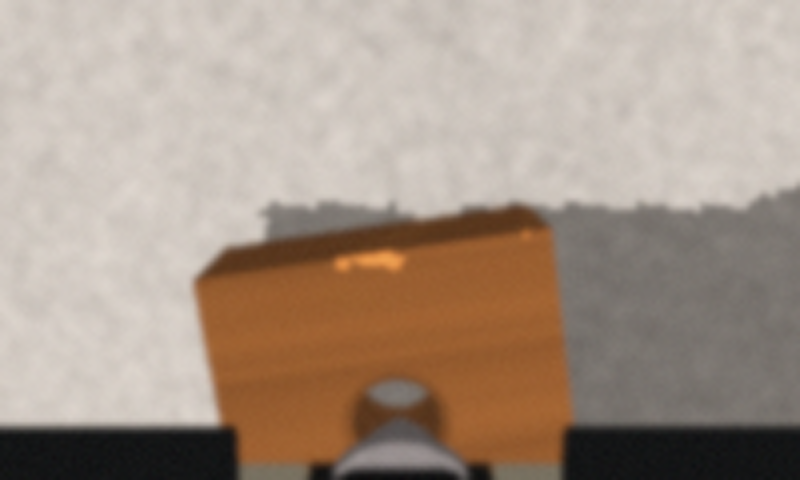

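Emit:
apply_moves(moves=[[0,0,0.03,0,0,0],[0,0,0.06,0,0,0],[0,0,0.09,0,0,0],[0,0,0.11,0,0,0],[0,0,0.13,0,0,0],[0,0,0.13,0,0,0]])

```text
time_s: 24.4
tcp_pos: [0.4588, 0.24, 0.0687]
eef_rot: [179.9, 0.0, 9.0]
contact_force: [-0.1, -0.3, -1.5]
gripper_width: 0.0196
```

Run:
```python
from h import *
s=st(); print(tool_delta([.4588,.2400,.05],9.04,s))
```

```text
t 24.4 tcp [0.4588 0.24   0.0687] rot [1.7994e+02 3.0000e-02 8.9900e+00] F [-0.13 -0.28 -1.48] M [-0.07  0.    0.01] w 0.0196
[ 0.0002 -0.0003  0.0933  0.0007  0.0003 -0.0006]
```

Emit:
apply_moves(moves=[[0,0,0.025,0,0,0],[0,0,0.05,0,0,0],[0,0,0.07,0,0,0],[0,0,0.083,0,0,0],[0,0,0.09,0,0,0],[0,0,0.092,0,0,0],[0,0,0.092,0,0,0]])

```text
time_s: 25.28
tcp_pos: [0.4588, 0.24, 0.0503]
eef_rot: [179.9, 0.0, 9.0]
contact_force: [-0.1, 0.3, -1.5]
gripper_width: 0.0194
```

Run:
```python
from h import *
s=st()
i,p,d=snap("scene","s18");zoom(p,375,130,515,220,4.5,"s18z.png")
```

```text
t 25.275 tcp [0.4588 0.24   0.0503] rot [1.7994e+02 2.0000e-02 8.9900e+00] F [-0.06  0.31 -1.45] M [-0.08  0.04 -0.04] w 0.0194
```

View pics/s18z.png

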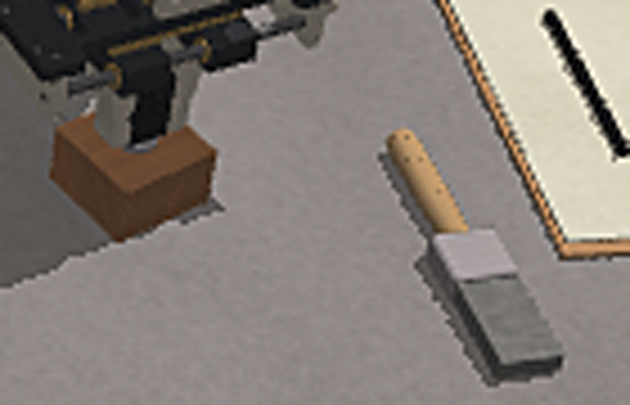

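Emit:
apply_moves(moves=[[0,0,0.001,0,0,0],[0,0,0.002,0,0,0],[0,0,0.003,0,0,0]])

```text
time_s: 25.7
tcp_pos: [0.4589, 0.24, 0.05]
eef_rot: [179.9, 0.0, 9.0]
contact_force: [-1.2, -0.7, 4.5]
gripper_width: 0.0198
```

Run:
```python
from h import *
s=st()
```

```text
t 25.7 tcp [0.4589 0.24   0.05  ] rot [1.7994e+02 1.0000e-02 9.0000e+00] F [-1.21 -0.67  4.45] M [-0.18  0.71 -0.03] w 0.0198
```

Emit:
apply_moves(moves=[[0,0,0,0,0,0],[0,0,0,0,0,0]], grip_force=5)

```text
time_s: 25.95
tcp_pos: [0.4589, 0.2401, 0.0501]
eef_rot: [180.0, -0.0, 9.0]
contact_force: [-0.8, 1.0, -0.2]
gripper_width: 0.02
```

Emit:
apply_moves(moves=[[0,0,0,0,0,0],[0,0,0,0,0,0],[0,0,0,0,0,0],[0,0,0,0,0,0],[0,0,0,0,0,0],[0,0,0,0,0,0],[0,0,0,0,0,0],[0,0,0,0,0,0]], hand=-1)

```text
time_s: 26.95
tcp_pos: [0.4589, 0.2401, 0.0501]
eef_rot: [180.0, -0.0, 9.0]
contact_force: [0.1, 0.1, -0.4]
gripper_width: 0.0871
```

Run:
```python
from h import *
s=st()
```

```text
t 26.95 tcp [0.4589 0.2401 0.0501] rot [179.95  -0.     9.  ] F [ 0.11  0.13 -0.4 ] M [-0.04  0.   -0.05] w 0.0871
```

Lift straight up, then back off to look.

Emit:
apply_moves(moves=[[0,0,-0.05,0,0,0],[0,0,-0.15,0,0,0],[0,0,-0.3,0,0,0],[0,0,-0.5,0,0,0],[0,0,-0.7,0,0,0],[-0.1,0,-0.85,0,0,0],[-0.2,0,-0.95,0,0,0],[-0.2,0,-0.95,0,0,0],[-0.2,0,-0.95,0,0,0]])

```text
time_s: 28.08
tcp_pos: [0.4194, 0.234, 0.24]
eef_rot: [180.0, -0.0, 9.0]
contact_force: [-0.6, -0.1, 0.4]
gripper_width: 0.0876
```

Run:
```python
from h import *
s=st()
i,p,d=snap("wrist","w19");zoom(p,120,0,520,240,2,"w19z.png")
i,p,d=snap("scene","s19");zoom(p,375,130,515,220,4.5,"s19a.png");zoom(p,205,160,375,250,4.5,"s19b.png")
i,p,d=snap("top","t19");zoom(p,210,165,450,260,3.3,"t19z.png")
for a,b in (("scene0","s19"),("top0","t19")):
    A=cv2.imread(f"pics/{a}.png").astype(int);B=cv2.imread(f"pics/{b}.png").astype(int)
    print(a,(np.abs(A-B).max(2)>40).sum())
```

```text
t 28.075 tcp [0.4194 0.234  0.24  ] rot [ 1.7997e+02 -1.0000e-02  9.0100e+00] F [-0.56 -0.1   0.43] M [-0.12 -0.03 -0.01] w 0.0876
scene0 16653
top0 37866
```

View pics/w19z.png

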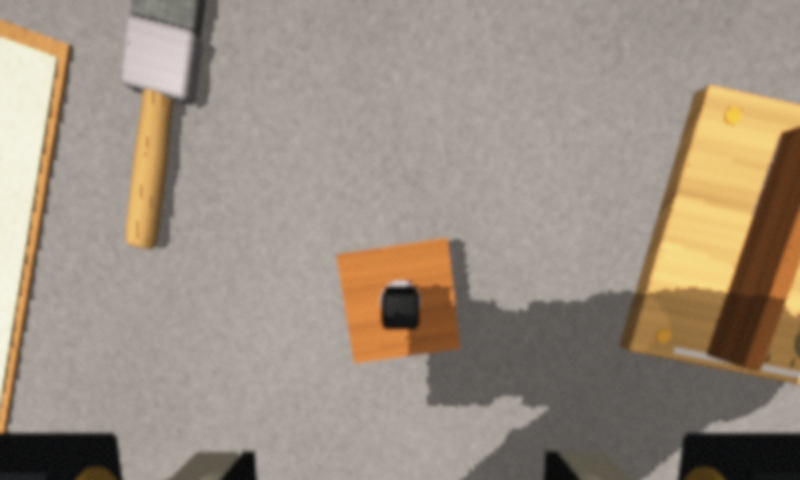

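View pics/s19a.png

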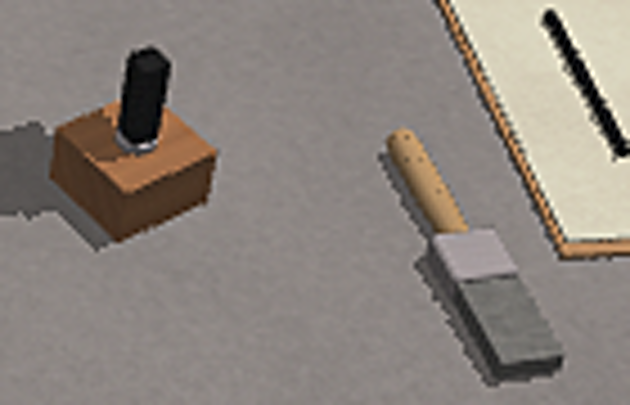

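View pics/s19b.png

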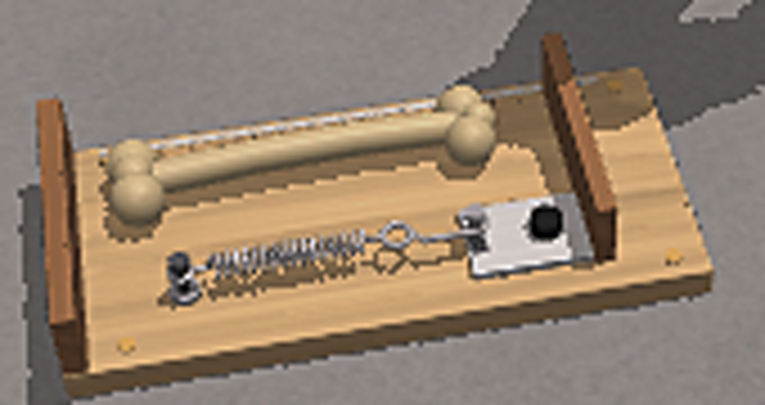

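View pics/t19z.png

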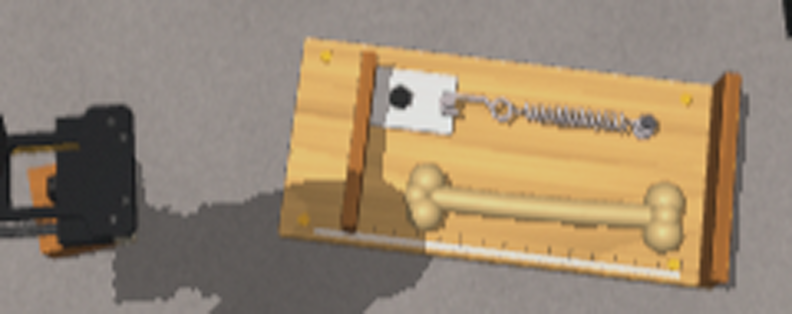

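Run:
```python
from h import *
i,p,d=load("w15")
e=plane(i,200+384/3.2,110+283/3.2,.038);q=plane(i,200+243/3.2,110+287/3.2,.048);print(e,q,"eye-post mm",np.linalg.norm((e-q)[:2])*1e3)
z=[]
i,p,d=load("w19"); m=((p.max(2)<45)).astype(np.uint8); m[:130]=0;m[175:]=0;m[:,:300]=0;m[:,340:]=0
ys,xs=np.nonzero(m); print("handle top",dpt(i,d,320,158))
r.close_job(); st()
```

```text
[ 0.56413928 -0.09688191  0.038     ] [ 0.56661541 -0.05333013  0.048     ] eye-post mm 43.622121906603475
handle top [0.45569102 0.23925145 0.10814305]
the job is handed in; nothing more can be done
the job is handed in; nothing more can be done
```

The hook is on the post carrying the spring's pull, and the puller is back upright in its stand. I handed the job in at about 28 s of the 58 s allowed; no verdict was reported.

- **Stretch:** I drew the spring out on the post's far side to about 43–45 mm beyond slack. The limit is 65 mm. The pull read 9–10 N.
- **Touch:** I brought the shank sideways against the post. It rested there with about 1–1.8 N of sideways force for roughly 1.4 s.
- **Easing back:** I let the spring back slowly until the pull on the puller fell to zero while the eye was still stretched. I then centred the peg in the eye and lifted it straight out.
- **Hook home:** A picture taken after lifting off shows the hook round the post. The eye measured 43.6 mm from the post; fully home is 44 mm.
- **Puller:** A 6 N push showed the collar resting on the stand before I let go. After release the scene picture looks the same as at the start, and the handle top measured 108 mm high against the expected 107 mm.
- **Bystanders:** The bone and brush look unmoved in the before and after pictures. I did not compare the box closely, but the arm never went near it.

**Disagreements:**
- The three cameras differed by up to about 5 mm, so I used the wrist camera and the felt forces for the fine positions.
- A whole-picture comparison with the start showed many changed pixels. I put these down to the arm and its shadow having moved.

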